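# Swap the lamp packs in the hall charger

## Robot

A 6-joint arm with a two-finger parallel gripper is mounted at the origin on the work surface. World frame = base frame: x ahead of the robot, y to its left, z up, the work surface at z = 0. Lengths are in m, angles in rad, forces in N, time in s.
With the tool pointing down it reaches from about 0.375 to 0.9 m from the base axis. Payload 3.1 kg.
Tool frame: the origin (TCP) lies between the finger pads; the fingertips stand 19 mm ahead of it and the grasp point (between the pads) is the TCP; z points along the fingers, y is the line along which they close (so a half turn about z gives the same grasp; the last joint's range is limited). The gripper opens to 87 mm and grips with 3 to 60 N. Pads are 19 mm wide; open, the fingers measure 117 mm over their backs; the gripper's body (75 mm by 190 mm) begins 51 mm behind the grasp point.
Start: joints at [1.127, 0.527, 1.433, -0, 1.181, -0.178], TCP at [0.164, 0.603, 0.242] pointing down, gripper open.
Joint ranges: [-3.08, 3.08], [-0.75, 2.2], [0.22, 2.44], [-1.43, 4.57], [0, 2.65], [-2.85, 2.85]. Speed limits (rad/s): [2.79, 2.79, 3.14, 3.14, 3.14, 3.14].

## Interface

Orientations are given as a unit quaternion [x, y, z, w].
In Python, from rig import telemetry, viewer, hand_in gives the robot as it stands. The module is installed in compiled form; this text tells all that it offers.
- The arm moves only by the shell command python3 -m creep 'ROWS' [FORCE]. ROWS is JSON, a list of rows, each an object with "translation": the shift along the tool's x, y, z in mm, a list of three; "roll": the turn about the tool's z in degrees; "gripper": the finger opening in mm, from 0 to 87. In form: [{"translation": [tx, ty, tz], "roll": roll, "gripper": gripper}, ...]. A call has 1 to 5 rows; each row is the pose to reach, as a shift and turn from the pose commanded when the call began, along the tool's axes at that moment; what a row does not reach only later rows make up. A row lasts 1/12 s, in which the tool goes at most 41.7 mm and 7.16 degrees, less where a joint would pass 70% of its speed; a pose out of reach is approached as far as the arm can. A call with a gripper value outside its range is refused whole. The fingers move at their own pace and stop on an object; FORCE is the grip in N (left out, the last holds). Time passes only in rows, so rows that repeat a pose let the fingers close. It gives the time, the measured TCP pose, the force, the opening and the grip force at its end, in the units of the state.
- telemetry.get_obs(): the state, without advancing time (a new reading comes with each control period).
- viewer.camera(name): name is "scene" or "top" or "wrist"; returns the picture (480x640x3 uint8, blue, green, red); there is no depth.
- viewer.camera_info(name): a dict with "intrinsics" (3x3 intrinsics, pixels), "k1" (the pictures are not rectified: a ray, as slopes to the right and down, at radius r is drawn at 1 + k1 r^2 times it, then the intrinsics apply), "rvec" (rotation vector, rad) and "tvec" (3), from world to camera coordinates, as OpenCV has them; the wrist camera has in their place "hand_eye" (4x4, takes a point from camera to tool coordinates, whose origin is the TCP and whose axes are the flange's). Camera axes: x right, y down, z forward; pixel columns grow to the right and rows downward; lengths in m; the calibration is good to about 2 mm. A picture is of the moment at which its call begins: read the wrist's pose just before it. camera_info takes no time and is no camera call.
- hand_in(): hands the job in; it is judged then, once.
Trained networks look in the newest picture that a camera, given by its name, has taken for a name from the list of things; names that differ only in an ending like _2 or _b are one class to them, and where a whole thing is asked for, a point or a joint stands for the part that bears it (a point fixed in the world has none). Each returns a list of dicts, best first, with "p" (0 to 1); they miss things now and then, are a little off and sometimes report something else, mostly with a low value. They report only what shows in the picture. A call takes as long as a camera call.
- viewer.recognise(camera, thing): "bbox" ([left, top, width, height] in pixels, round what is visible of it).
The state is a dict: "time": time; "q": joint angles; "joint_velocities": joint speeds; "joint_torque": joint torques, N m; "position": TCP position; "tool_rot": TCP orientation; "ft_force": force on the tool from outside, world axes, zero at the start; "moment": the same for the moment, N m; "grip_width": finger opening in m; "grip_force": force on a finger pad.
Only numpy, scipy, OpenCV 4.12 (cv2) and the standard library are available. Lean on these libraries where they do the work, as an engineer would, in place of code of your own. Each camera call takes 0.05 s, during which the arm holds its last target. There are 200 camera calls.

## Task

The lamp battery packs in the charger on the hall table are full: turn the charger's main switch off, and with it off lift those packs out of the bays, lay them flat beside one another in the wooden tray, and seat every spent pack from the grey mat flat and fully home in a bay of its own, nose to the back. Once they are all in, turn the main switch on again. Never handle a pack in a bay while the switch is on, and do not disturb the dish, the vase or the notebook.

Things in the scene. Friction and masses are not known exactly. Their poses are not given: they have to be found in the camera images.
- charger: White three-bay charger fixed on the table, 160 deep (x) x 360 wide (y), deck 36 above the table. Origin: centre of its underside; x points to its back (away from the robot, within 0.12 rad), y to the left, z up. Bays at y = -135, -45, +45; rotary main switch on the deck at x = -12, y = +126.
- bay1 (a point): Floor centre of bay 1 (rightmost seen from the robot), 24 above the table, axes as the charger's; a seated pack's origin and x axis coincide with it. Pocket 12 deep, of a pack's outline with 2 play all round (54 wide; nose slot 34 wide at the +x end), rims bevelled (4 wide, 8 deep) as lead-in. Seated packs stand 22 above the deck, 40 clear between neighbours.
- bay2 (a point): Floor centre of bay 2 (middle), 24 above the table, axes as the charger's; a seated pack's origin and x axis coincide with it. Pocket 12 deep, of a pack's outline with 2 play all round (54 wide; nose slot 34 wide at the +x end), rims bevelled (4 wide, 8 deep) as lead-in. Seated packs stand 22 above the deck, 40 clear between neighbours.
- bay3 (a point): Floor centre of bay 3 (leftmost, beside the switch), 24 above the table, axes as the charger's; a seated pack's origin and x axis coincide with it. Pocket 12 deep, of a pack's outline with 2 play all round (54 wide; nose slot 34 wide at the +x end), rims bevelled (4 wide, 8 deep) as lead-in. Seated packs stand 22 above the deck, 40 clear between neighbours.
- main_switch (a joint): Angle of the rotary main switch (rad). 0 = off: handle across, along the charger's y, white pointer to the left (+y). 1.57 = on: handle along the charger's x, pointer to the back (+x). Clockwise from above turns it on. Sprung: let go anywhere, it snaps to the nearer end stop; about 0.07 N m breaks it out.
- switch_grip (a point): On the axis of the main switch, in the middle of the height of its handle: a black wing 64 long, 14 wide, 26 high on a round 6 thick hub of 48 diameter; this point is 61, the top of the wing 71, its foot (hub top) 45 above the table.
- switch_tip (a point): Pointer end of the switch handle: 32 from the axis, at the same height as switch_grip.
- charged1: Lamp battery pack, dark flat block 120 long, 50 wide, 34 high, 0.17 to 0.31 kg; a full one, standing in bay 1 at the start; None from the start if that bay starts empty. Origin: centre of the underside of the 120 x 50 outline. x points along it to the nose: body (50 wide) from x = -60 to +36, nose (30 wide, black, brass contacts, same height) from +36 to +60. z up.
- charged2: Lamp battery pack, dark flat block 120 long, 50 wide, 34 high, 0.17 to 0.31 kg; a full one, standing in bay 2 at the start; None from the start if that bay starts empty. Origin: centre of the underside of the 120 x 50 outline. x points along it to the nose: body (50 wide) from x = -60 to +36, nose (30 wide, black, brass contacts, same height) from +36 to +60. z up.
- charged3: Lamp battery pack, dark flat block 120 long, 50 wide, 34 high, 0.17 to 0.31 kg; a full one, standing in bay 3 at the start; None from the start if that bay starts empty. Origin: centre of the underside of the 120 x 50 outline. x points along it to the nose: body (50 wide) from x = -60 to +36, nose (30 wide, black, brass contacts, same height) from +36 to +60. z up.
- spent1: Lamp battery pack, dark flat block 120 long, 50 wide, 34 high, 0.17 to 0.31 kg; a spent one, lying on the grey mat at the start; None from the start if it is absent. Origin: centre of the underside of the 120 x 50 outline. x points along it to the nose: body (50 wide) from x = -60 to +36, nose (30 wide, black, brass contacts, same height) from +36 to +60. z up.
- spent2: Lamp battery pack, dark flat block 120 long, 50 wide, 34 high, 0.17 to 0.31 kg; a spent one, lying on the grey mat at the start; None from the start if it is absent. Origin: centre of the underside of the 120 x 50 outline. x points along it to the nose: body (50 wide) from x = -60 to +36, nose (30 wide, black, brass contacts, same height) from +36 to +60. z up.
- spent3: Lamp battery pack, dark flat block 120 long, 50 wide, 34 high, 0.17 to 0.31 kg; a spent one, lying on the grey mat at the start; None from the start if it is absent. Origin: centre of the underside of the 120 x 50 outline. x points along it to the nose: body (50 wide) from x = -60 to +36, nose (30 wide, black, brass contacts, same height) from +36 to +60. z up.
- tray: Dark wooden tray fixed on the table at one side of the charger: 310 (x) x 166 (y) outside, 294 x 150 inside, floor 6 above the table, rim 18 above the table. Origin: centre of its underside. Room for three packs side by side, long sides along y.
- mat: Grey felt mat fixed on the table on the other side, 330 (x) x 160 (y), 3 thick. Origin: centre of its underside. The spent packs lie on it crosswise (length roughly along y, noses either way), about 110 apart.
- dish: Loose white dish, diameter 90, 24 high, on the table between robot and charger. Origin: centre of its underside. Leave alone.
- vase: Loose ribbed white vase, largest diameter 100, 135 high, beyond the charger. Origin: centre of its underside. Leave alone.
- book: Loose closed notebook with blue cover, 90 x 130 x 18, on the table between robot and charger. Origin: centre of its underside. Leave alone.

How it is judged:
By the outcome, as a careful person would: the job done as asked, in the order asked, and still so for the second after the job is handed in, with the robot touching nothing.
Of charged1, charged2, charged3 only 2 to 3 are there at a start; the rules pass over those that are not, and their reading is None.
Of spent1, spent2, spent3 only 2 to 3 are there at a start; the rules pass over those that are not, and their reading is None.
At some moment in a run one of spent1, spent2, spent3 may be knocked a few centimetres aside while the robot is not near it.
Once in a run the grip may slacken for a moment while it holds something.
It also fails if it takes over 210 s, if anything falls off the work surface, if the arm or the gripper's body presses on something with over 40 N, if the wrist force passes 120 N, or if a joint passes its speed limit or range.

## Working session

There is one attempt and no reset: what is moved stays moved. The work goes in short steps, Python scripts to look and compute and a shell command to move; the robot and the scene stay as the last step left them, time stands still between calls to the robot, and variables do not carry over. Pictures are saved under pics/ and viewed, at most 15 in all, crops included, and the job is handed in when it is done.

```bash
mkdir -p pics; ls
python3 - <<'E'
from rig import telemetry, viewer
import cv2
o=telemetry.get_obs()
print({k:o[k] for k in('time','position','tool_rot','ft_force','grip_width','grip_force')})
for n in('scene','top'):
    cv2.imwrite(f'pics/{n}0.png',viewer.camera(n)); print(n,viewer.camera_info(n))
print(viewer.camera_info('wrist'))
for t in('charger','charged1','spent1','tray','mat','dish','vase','book','main_switch','switch_tip'):
    print(t,[(d['bbox'],round(d['p'],2)) for d in viewer.recognise('top',t)])
E
```

```text
pics
{'time': 0.0, 'position': array([0.16385892, 0.60242146, 0.24056642]), 'tool_rot': array([ 1.32522934e-01,  9.91179342e-01, -1.03623639e-03, -3.32077667e-04]), 'ft_force': array([-0.50682455,  0.29577437, -0.44372474]), 'grip_width': 0.08706225327430395, 'grip_force': 0.0}
scene {'intrinsics': array([[479.63921661,   0.        , 308.07958669],
       [  0.        , 479.63921661, 242.92577157],
       [  0.        ,   0.        ,   1.        ]]), 'k1': -0.0615129845694048, 'rvec': array([ 0.92119523,  2.71592297, -0.79496549]), 'tvec': array([ 0.41249965, -0.25470689,  1.29275101])}
top {'intrinsics': array([[547.21086466,   0.        , 324.38698524],
       [  0.        , 547.21086466, 248.57271883],
       [  0.        ,   0.        ,   1.        ]]), 'k1': -0.1621784602572977, 'rvec': array([ 2.13059948, -2.08643253,  0.23076376]), 'tvec': array([-0.01182781,  0.56205262,  1.1357638 ])}
{'intrinsics': array([[348.9774746 ,   0.        , 319.35556706],
       [  0.        , 348.9774746 , 235.67866619],
       [  0.        ,   0.        ,   1.        ]]), 'k1': -0.01419444793027
[... 283 characters left out ...]
.00000000e+00,  0.00000000e+00,  0.00000000e+00,
         1.00000000e+00]])}
charger [([236.9, 196.0, 164.1, 70.5], 0.7)]
charged1 [([365.9, 206.3, 24.4, 50.4], 0.91), ([327.0, 202.7, 21.5, 55.0], 0.77), ([251.9, 220.2, 19.6, 27.5], 0.29)]
spent1 [([146.8, 224.7, 59.1, 27.9], 0.85), ([150.2, 275.0, 53.3, 25.0], 0.57)]
tray [([422.5, 230.9, 88.9, 139.8], 0.74), ([251.0, 221.1, 20.4, 31.9], 0.19)]
mat [([143.5, 214.0, 72.3, 146.1], 0.68)]
dish [([272.3, 310.1, 39.3, 40.0], 0.78)]
vase [([169.1, 147.3, 45.1, 48.1], 0.94)]
book [([341.2, 304.5, 56.9, 48.5], 0.84)]
main_switch [([251.2, 220.3, 21.6, 33.0], 0.66), ([236.4, 196.1, 165.2, 71.0], 0.42)]
switch_tip [([252.5, 215.6, 17.6, 33.8], 0.65)]
```

Run:
```python
import cv2
im=cv2.imread('pics/top0.png')[140:390,130:530]; cv2.imwrite('pics/top0c.png',cv2.resize(im,(800,500),interpolation=cv2.INTER_CUBIC))
```

```text
(no output)
```

View pics/top0c.png

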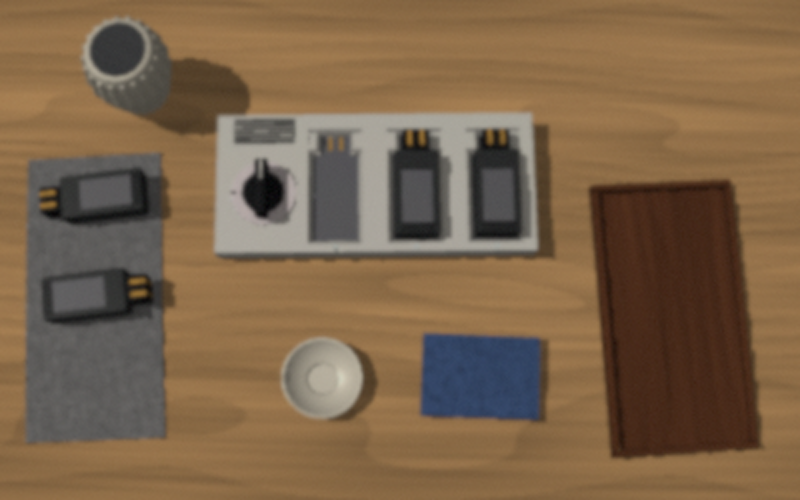

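View pics/scene0.png

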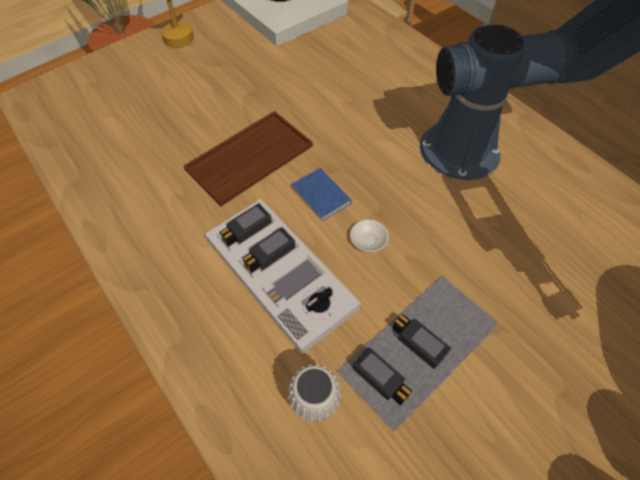

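The scene view and the 2x crop of the top view (offset 130,140) agree. The charger's switch is on, with its pointer to the back at crop (263,190). Bays 1 and 2 are full and bay 3, at (335,190), is empty. There are two spent packs on the mat, one nose left at (100,195) and one nose right at (95,295). The tray is on the right, and the vase is back left.

```bash
cat > h.py <<'E'
import numpy as np, cv2
from scipy.spatial.transform import Rotation as R
from rig import telemetry, viewer
def cam(n,o=None):
    i=viewer.camera_info(n)
    if n=='wrist':
        o=o or telemetry.get_obs(); T=np.eye(4); T[:3,:3]=R.from_quat(o['tool_rot']).as_matrix(); T[:3,3]=o['position']
        T=T@i['hand_eye']; Rc,C=T[:3,:3],T[:3,3]
    else:
        Rw=R.from_rotvec(i['rvec']).as_matrix(); Rc=Rw.T; C=-Rw.T@i['tvec']
    return i['intrinsics'],np.array([i['k1'],0,0,0.]),Rc,C
def p2w(c,pts,z):
    K,D,Rc,C=c; n=cv2.undistortPointsIter(np.array(pts,float).reshape(-1,1,2),K,D,None,None,(3,50,1e-9)).reshape(-1,2)
    d=np.c_[n,np.ones(len(n))]@Rc.T; return (C+d*((z-C[2])/d[:,2])[:,None])
def w2p(c,P):
    K,D,Rc,C=c; return cv2.projectPoints(np.array(P,float).reshape(-1,1,3),R.from_matrix(Rc.T).as_rotvec(),-Rc.T@C,K,D)[0].reshape(-1,2)
def to(x,y,z,ydir):  # TCP goal, tool-y line direction (deg, mod 180) -> translation mm (tool axes), roll deg
    o=telemetry.get_obs(); M=R.from_quat(o['tool_rot']).as_matrix(); cur=np.degrees(np.arctan2(M[1,1],M[0,1]))
    r=-((ydir-cur+90)%180-90); t=M.T@(np.array([x,y,z])-o['position'])*1000
    print('to',t.round(1),'roll',round(r,1),'q6 now',o['q'][5].round(2),'t',round(o['time'],1))
def tf(pose,pts): # 2d local -> world 2d
    x,y,a=pose; c,s=np.cos(a),np.sin(a); return np.array(pts)@np.array([[c,s],[-s,c]])+[x,y]
PACK=[(-.06,-.025),(.036,-.025),(.036,-.015),(.06,-.015),(.06,.015),(.036,.015),(.036,.025),(-.06,.025)]
CH=[(-.08,-.18),(.08,-.18),(.08,.18),(-.08,.18)]
def draw(im,c,pose,poly,z,col=(0,255,0)):
    p=w2p(c,np.c_[tf(pose,poly),np.full(len(poly),z)]); cv2.polylines(im,[np.round(p*8).astype(int)],True,col,1,cv2.LINE_AA,3)
E
python3 - <<'E'
from h import *
im=cv2.imread('pics/top0.png'); c=cam('top'); print('C',c[3])
off=np.array([130,140])
f=lambda L,z:p2w(c,np.array(L)/2+off,z).round(3)[:,:2].tolist()
print('charger',f([(217,115),(531,114),(537,249),(215,249)],.036))
print('switch',f([(263,190),(262,160),(264,216)],.071))
print('spent',f([(40,200),(145,192),(150,288),(44,297)],.037))
print('tray',f([(592,186),(729,182),(759,447),(613,456)],.018))
print('mat',f([(28,158),(161,154),(163,437),(27,439)],.003))
print('vase top',f([(118,50)],.135),'dish',f([(323,378)],.02),'book',f([(424,335),(541,340),(538,417),(421,415)],.018))
E
```

```text
C [3.06136795e-01 1.17112403e-04 1.22974903e+00]
charger [[0.683, 0.199], [0.692, -0.161], [0.535, -0.166], [0.527, 0.193]]
switch [[0.587, 0.138], [0.621, 0.141], [0.558, 0.135]]
spent [[0.579, 0.397], [0.591, 0.276], [0.481, 0.263], [0.468, 0.383]]
tray [[0.613, -0.233], [0.622, -0.395], [0.318, -0.418], [0.308, -0.252]]
mat [[0.637, 0.428], [0.645, 0.268], [0.319, 0.246], [0.311, 0.402]]
vase top [[0.723, 0.294]] dish [[0.388, 0.069]] book [[0.439, -0.042], [0.435, -0.172], [0.35, -0.169], [0.35, -0.04]]
```

```bash
python3 -c "
from h import *
to(.57,.06,.28,91.4)"
```

```text
to [-534.3 -417.3  -38.4] roll -16.6 q6 now -0.18 t 0.6
```

```bash
python3 -m creep '[{"translation":[-35,-28,-10],"roll":0,"gripper":40},{"translation":[-70,-55,-20],"roll":0,"gripper":40},{"translation":[-105,-82,-30],"roll":0,"gripper":40},{"translation":[-134,-104,-38],"roll":0,"gripper":40},{"translation":[-134,-104,-38],"roll":0,"gripper":40}]' 40
python3 -m creep '[{"translation":[-134,-104,0],"roll":0,"gripper":40},{"translation":[-134,-104,0],"roll":0,"gripper":40},{"translation":[-134,-104,0],"roll":0,"gripper":40},{"translation":[-134,-104,0],"roll":0,"gripper":40},{"translation":[-134,-104,0],"roll":0,"gripper":40}]'
python3 -m creep '[{"translation":[-134,-104,0],"roll":0,"gripper":40},{"translation":[-134,-104,0],"roll":0,"gripper":40},{"translation":[-134,-104,0],"roll":0,"gripper":40},{"translation":[-134,-104,0],"roll":0,"gripper":40},{"translation":[-134,-104,0],"roll":0,"gripper":40}]'
python3 -m creep '[{"translation":[-132,-104,0],"roll":-7,"gripper":40},{"translation":[-132,-104,0],"roll":-14,"gripper":40},{"translation":[-132,-104,0],"roll":-16.6,"gripper":40},{"translation":[-132,-104,0],"roll":-16.6,"gripper":40},{"translation":[-132,-104,0],"roll":-16.6,"gripper":40}]'
python3 - <<'E'
from h import *
o=telemetry.get_obs(); im=viewer.camera('wrist'); cv2.imwrite('pics/w1.png',im); c=cam('wrist',o); np.save('pics/w1.npy',np.r_[o['position'],o['tool_rot']])
for t in('charger','charged1','main_switch'):print(t,[(d['bbox'],round(d['p'],2)) for d in viewer.recognise('wrist',t)])
pose=(.609,.016,.025)
draw(im,c,pose,CH,.036)
cv2.imwrite('pics/w1d.png',im)
E
```

```text
time: 1.02
position: [0.2694, 0.4639, 0.2811]
tool_rot: [0.134, 0.991, -0.0, 0.002]
ft_force: [0.5, -0.4, 0.2]
grip_width: 0.0615
grip_force: 0.0
time: 1.43
position: [0.3722, 0.3278, 0.2798]
tool_rot: [0.135, 0.991, -0.001, 0.002]
ft_force: [0.3, -0.4, -0.2]
grip_width: 0.0408
grip_force: 0.0
time: 1.85
position: [0.4751, 0.1922, 0.2799]
tool_rot: [0.135, 0.991, -0.001, 0.003]
ft_force: [-0.1, 0.5, 0.5]
grip_width: 0.0399
grip_force: 0.0
time: 2.27
position: [0.5749, 0.0569, 0.2797]
tool_rot: [-0.01, 1.0, -0.001, 0.003]
ft_force: [-0.2, 0.5, 0.3]
grip_width: 0.0399
grip_force: 0.0
charger [([117.3, 157.0, 332.2, 138.6], 0.74)]
charged1 [([130.4, 175.5, 61.6, 109.5], 0.72), ([217.2, 170.9, 51.6, 113.6], 0.55)]
main_switch [([372.2, 192.9, 42.0, 61.9], 0.7)]
```

View pics/w1d.png

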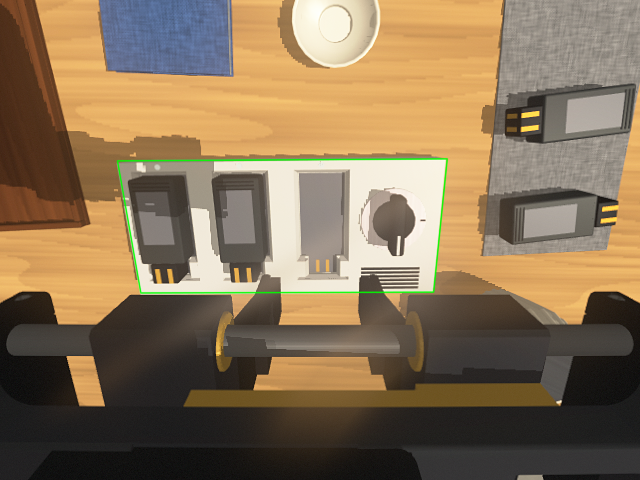

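The wrist picture is turned 180°, with the charger's front at the top. The charger model sits on the deck edges to within a pixel: corners (117,160), (447,158), (434,292) and (141,292). Next I check the finer parts.

Run:
```python
from h import *
v=np.load('pics/w1.npy'); c=cam('wrist',dict(position=v[:3],tool_rot=v[3:])); im=cv2.imread('pics/w1.png')
im=cv2.resize(im,None,fx=2,fy=2,interpolation=cv2.INTER_CUBIC)
P=(.609,.016,.025)
def dr(pts,z,col):
    p=w2p(c,np.c_[tf(P,pts),np.full(len(pts),z)])*2+.5; cv2.polylines(im,[np.round(p*8).astype(int)],True,col,1,cv2.LINE_AA,3)
t=np.linspace(0,6.28,60)
dr(np.c_[-.012+.024*np.cos(t),.126+.024*np.sin(t)],.042,(0,0,255))
dr(np.array([(-.032,-.007),(.032,-.007),(.032,.007),(-.032,.007)])+[-.012,.126],.071,(0,255,255))
for y in(-.135,-.045): dr(np.array(PACK)+[0,y],.058,(0,255,0))
dr(np.array(PACK)*[1.033,1.08]+[0,.045],.036,(0,255,0)); dr(CH,.036,(255,0,0))
cv2.imwrite('pics/w1z.png',im[290:610,200:930])
```

```text
(no output)
```

View pics/w1z.png

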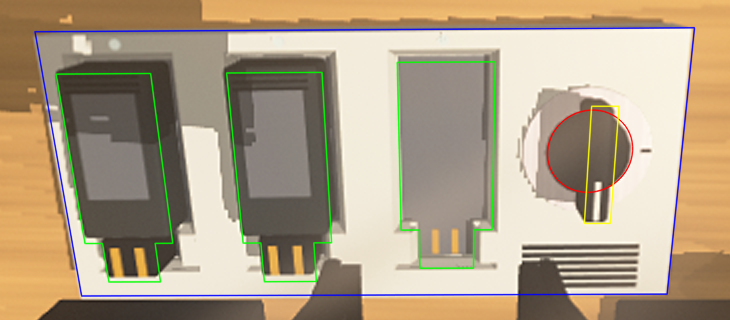

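The overlay is good to about 1–2 mm, and the wing lies about 1.5 mm left of the model, so I take the charger as (0.608, 0.015, 0.025). Now I go to the switch.

```bash
cat >> h.py <<'E'
CP=(.608,.015,.025)
def ch(x,y): return tf(CP,[(x,y)])[0]
E
python3 -c "
from h import *
x,y=ch(-.012,.126);print(x,y);to(x,y,.068,91.4)"
```

```text
0.5928540779194378 0.140660658299762
to [-26.1  77.1 211.1] roll -0.0 q6 now -1.68 t 2.5
```

```bash
python3 -m creep '[{"translation":[-13,40,0],"roll":0,"gripper":40},{"translation":[-26,77,35],"roll":0,"gripper":40},{"translation":[-26,77,70],"roll":0,"gripper":40},{"translation":[-26,77,110],"roll":0,"gripper":40},{"translation":[-26,77,150],"roll":0,"gripper":40}]'
python3 -m creep '[{"translation":[0,0,0],"roll":0,"gripper":40},{"translation":[0,0,0],"roll":0,"gripper":40}]'
python3 -c "
from h import *
x,y=ch(-.012,.126);to(x,y,.068,91.4)"
```

```text
time: 2.88
position: [0.5927, 0.1426, 0.1287]
tool_rot: [-0.014, 1.0, 0.0, 0.0]
ft_force: [0.4, -0.4, 0.3]
grip_width: 0.04
grip_force: 0.0
time: 3.05
position: [0.5912, 0.1407, 0.1277]
tool_rot: [-0.013, 1.0, 0.0, -0.004]
ft_force: [0.5, -0.2, 0.2]
grip_width: 0.0399
grip_force: 0.0
to [-2.  -0.1 59.7] roll 0.1 q6 now -1.55 t 3.0
```

```bash
python3 -m creep '[{"translation":[-1,0,30],"roll":0,"gripper":40},{"translation":[-1,0,50],"roll":0,"gripper":40},{"translation":[-1,0,60],"roll":0,"gripper":40},{"translation":[-1,0,60],"roll":0,"gripper":10},{"translation":[-1,0,60],"roll":0,"gripper":10}]' 25
python3 -m creep '[{"translation":[0,0,0],"roll":0,"gripper":10},{"translation":[0,0,0],"roll":0,"gripper":10},{"translation":[0,0,0],"roll":0,"gripper":10}]'
```

```text
time: 3.47
position: [0.5965, 0.1394, 0.0719]
tool_rot: [-0.012, 1.0, 0.0, 0.002]
ft_force: [0.3, -0.3, -0.4]
grip_width: 0.033
grip_force: 0.0
time: 3.72
position: [0.5963, 0.1395, 0.0713]
tool_rot: [-0.012, 1.0, 0.001, 0.002]
ft_force: [-0.9, 8.6, 5.6]
grip_width: 0.015
grip_force: 4.6
```

```bash
python3 -m creep '[{"translation":[0,0,0],"roll":0,"gripper":10},{"translation":[0,0,0],"roll":-7,"gripper":10},{"translation":[0,0,0],"roll":-14,"gripper":10},{"translation":[0,0,0],"roll":-21,"gripper":10},{"translation":[0,0,0],"roll":-28,"gripper":10}]' 25
python3 -m creep '[{"translation":[0,0,0],"roll":-7,"gripper":10},{"translation":[0,0,0],"roll":-14,"gripper":10},{"translation":[0,0,0],"roll":-21,"gripper":10},{"translation":[0,0,0],"roll":-28,"gripper":10},{"translation":[0,0,0],"roll":-35,"gripper":10}]'
python3 -m creep '[{"translation":[0,0,0],"roll":-5,"gripper":10},{"translation":[0,0,0],"roll":-5,"gripper":10},{"translation":[0,0,0],"roll":-5,"gripper":45},{"translation":[0,0,0],"roll":-5,"gripper":45},{"translation":[0,0,0],"roll":-5,"gripper":45}]'
python3 -m creep '[{"translation":[0,0,0],"roll":0,"gripper":45},{"translation":[0,0,-40],"roll":0,"gripper":45},{"translation":[0,0,-80],"roll":0,"gripper":45},{"translation":[0,0,-110],"roll":0,"gripper":60},{"translation":[0,0,-110],"roll":0,"gripper":60}]'
python3 - <<'E'
from h import *
o=telemetry.get_obs(); im=viewer.camera('wrist'); cv2.imwrite('pics/w2.png',im)
print([(d['bbox'],round(d['p'],2)) for d in viewer.recognise('wrist','main_switch')], o['q'][5])
E
```

```text
time: 4.13
position: [0.596, 0.1413, 0.0713]
tool_rot: [-0.255, 0.967, 0.002, 0.002]
ft_force: [-0.4, 8.7, 6.5]
grip_width: 0.0139
grip_force: 25.0
time: 4.55
position: [0.5949, 0.1423, 0.0713]
tool_rot: [-0.534, 0.845, 0.002, 0.001]
ft_force: [-2.6, 11.1, 8.0]
grip_width: 0.0137
grip_force: 25.0
time: 4.97
position: [0.5948, 0.1387, 0.0696]
tool_rot: [-0.569, 0.822, -0.0, -0.0]
ft_force: [-0.6, -0.3, -0.4]
grip_width: 0.0265
grip_force: 0.0
time: 5.38
position: [0.6006, 0.1388, 0.1864]
tool_rot: [-0.569, 0.822, -0.004, 0.006]
ft_force: [1.2, 0.1, 1.1]
grip_width: 0.0517
grip_force: 0.0
[([303.1, 191.4, 54.5, 79.6], 0.57)] -2.7346716472337844
```

View pics/w2.png

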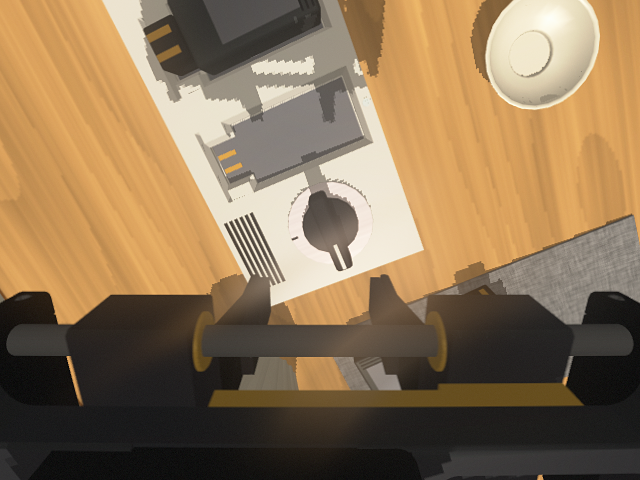

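The switch is off: its pointer, at (343,258), points outward to +y. Next is charged2 in bay 2.

```bash
python3 -m creep '[{"translation":[0,0,0],"roll":7,"gripper":64},{"translation":[0,0,0],"roll":14,"gripper":64},{"translation":[0,0,0],"roll":21,"gripper":64},{"translation":[0,0,0],"roll":28,"gripper":64},{"translation":[0,0,0],"roll":35,"gripper":64}]'
python3 -m creep '[{"translation":[0,0,0],"roll":7,"gripper":64},{"translation":[0,0,0],"roll":14,"gripper":64},{"translation":[0,0,0],"roll":21,"gripper":64},{"translation":[0,0,0],"roll":28,"gripper":64},{"translation":[0,0,0],"roll":33,"gripper":64}]'
python3 -c "
from h import *
x,y=ch(0,-.045);print(x,y);to(x,y,.12,91.4)"
```

```text
time: 5.9
position: [0.5942, 0.1385, 0.1774]
tool_rot: [-0.292, 0.956, 0.0, -0.002]
ft_force: [0.3, 0.6, 0.1]
grip_width: 0.0639
grip_force: 0.0
time: 6.32
position: [0.5942, 0.1386, 0.1773]
tool_rot: [-0.009, 1.0, -0.0, -0.002]
ft_force: [-0.7, -0.2, 0.4]
grip_width: 0.0641
grip_force: 0.0
0.6091248828161621 -0.02998593823240662
to [ -12.1 -168.8   57.3] roll -0.4 q6 now -1.54 t 6.3
```

```bash
python3 -m creep '[{"translation":[-3,-40,0],"roll":0,"gripper":64},{"translation":[-6,-80,10],"roll":0,"gripper":64},{"translation":[-9,-120,30],"roll":-0.4,"gripper":64},{"translation":[-12,-158,45],"roll":-0.4,"gripper":64},{"translation":[-12,-169,57],"roll":-0.4,"gripper":64}]'
python3 -m creep '[{"translation":[0,0,0],"roll":0,"gripper":64},{"translation":[0,0,0],"roll":0,"gripper":64}]'
python3 -c "
from h import *
x,y=ch(0,-.045);to(x,y,.058,91.4)"
```

```text
time: 6.73
position: [0.6111, -0.0348, 0.1197]
tool_rot: [-0.014, 1.0, -0.001, -0.001]
ft_force: [-0.5, -0.6, -0.4]
grip_width: 0.0639
grip_force: 0.0
time: 6.9
position: [0.6097, -0.03, 0.1202]
tool_rot: [-0.014, 1.0, 0.001, -0.002]
ft_force: [0.1, 0.6, -0.4]
grip_width: 0.0642
grip_force: 0.0
to [ 0.3 -0.1 62.2] roll 0.2 q6 now -1.83 t 6.9
```

```bash
python3 -m creep '[{"translation":[0,0,30],"roll":0,"gripper":64},{"translation":[0,0,55],"roll":0,"gripper":64},{"translation":[0,0,62],"roll":0,"gripper":64},{"translation":[0,0,62],"roll":0,"gripper":64},{"translation":[0,0,62],"roll":0,"gripper":40}]' 40
python3 -m creep '[{"translation":[0,0,0],"roll":0,"gripper":40},{"translation":[0,0,0],"roll":0,"gripper":40},{"translation":[0,0,0],"roll":0,"gripper":40},{"translation":[0,0,0],"roll":0,"gripper":40},{"translation":[0,0,-8],"roll":0,"gripper":40}]' 40
```

```text
time: 7.32
position: [0.6115, -0.0284, 0.061]
tool_rot: [-0.016, 1.0, 0.0, 0.0]
ft_force: [-0.2, -0.4, 0.3]
grip_width: 0.0619
grip_force: 0.0
time: 7.73
position: [0.6113, -0.0296, 0.0683]
tool_rot: [-0.015, 1.0, 0.0, 0.0]
ft_force: [1.2, -0.7, -2.9]
grip_width: 0.0497
grip_force: 40.0
```

```bash
python3 -m creep '[{"translation":[0,0,-20],"roll":0,"gripper":40},{"translation":[0,0,-40],"roll":0,"gripper":40},{"translation":[0,0,-60],"roll":0,"gripper":40},{"translation":[0,0,-80],"roll":0,"gripper":40},{"translation":[0,0,-80],"roll":0,"gripper":40}]'
python3 -c "
from h import *
to(.510,-.3216,.145,3.7)"
```

```text
time: 8.15
position: [0.6134, -0.0302, 0.1526]
tool_rot: [-0.015, 1.0, -0.001, 0.003]
ft_force: [0.5, -0.0, -2.3]
grip_width: 0.0495
grip_force: 40.0
to [ 112.4 -288.     7.4] roll 88.1 q6 now -1.83 t 8.2
```

```bash
python3 -m creep '[{"translation":[11,-29,0],"roll":0,"gripper":40},{"translation":[22,-58,0],"roll":0,"gripper":40},{"translation":[34,-87,0],"roll":0,"gripper":40},{"translation":[45,-116,0],"roll":0,"gripper":40},{"translation":[56,-144,0],"roll":0,"gripper":40}]'
python3 -m creep '[{"translation":[11,-29,0],"roll":0,"gripper":40},{"translation":[22,-58,0],"roll":0,"gripper":40},{"translation":[34,-87,0],"roll":0,"gripper":40},{"translation":[45,-116,4],"roll":0,"gripper":40},{"translation":[56,-144,7],"roll":0,"gripper":40}]'
python3 -m creep '[{"translation":[0,0,0],"roll":7,"gripper":40},{"translation":[0,0,0],"roll":14,"gripper":40},{"translation":[0,0,0],"roll":21,"gripper":40},{"translation":[0,0,0],"roll":28,"gripper":40},{"translation":[0,0,0],"roll":35,"gripper":40}]'
python3 -m creep '[{"translation":[0,0,0],"roll":7,"gripper":40},{"translation":[0,0,0],"roll":14,"gripper":40},{"translation":[0,0,0],"roll":21,"gripper":40},{"translation":[0,0,0],"roll":28,"gripper":40},{"translation":[0,0,0],"roll":35,"gripper":40}]'
python3 -m creep '[{"translation":[0,0,0],"roll":7,"gripper":40},{"translation":[0,0,0],"roll":14,"gripper":40},{"translation":[0,0,0],"roll":18,"gripper":40},{"translation":[0,0,0],"roll":18,"gripper":40},{"translation":[0,0,0],"roll":18,"gripper":40}]'
python3 - <<'E'
from h import *
to(.510,-.3216,.044,3.7)
o=telemetry.get_obs(); im=viewer.camera('wrist'); c=cam('wrist',o)
draw(im,c,(.465,-.3245,.065),[(-.155,-.083),(.155,-.083),(.155,.083),(-.155,.083)],.018)
draw(im,c,(o['position'][0],o['position'][1],np.radians(3.7-90)),PACK,o['position'][2]-.002)
cv2.imwrite('pics/w3.png',im)
E
```

```text
time: 8.57
position: [0.5582, -0.1762, 0.1473]
tool_rot: [-0.015, 1.0, 0.001, -0.001]
ft_force: [1.4, -0.0, -1.8]
grip_width: 0.0496
grip_force: 40.0
time: 8.98
position: [0.5067, -0.322, 0.1403]
tool_rot: [-0.015, 1.0, 0.001, -0.001]
ft_force: [-0.1, 0.3, -2.8]
grip_width: 0.0495
grip_force: 40.0
time: 9.4
position: [0.5071, -0.3205, 0.1401]
tool_rot: [0.289, 0.957, 0.001, -0.001]
ft_force: [-0.7, 0.5, -2.4]
grip_width: 0.0497
grip_force: 40.0
time: 9.82
position: [0.5073, -0.3203, 0.1401]
tool_rot: [0.563, 0.826, 0.0, -0.001]
ft_force: [0.1, 0.1, -2.3]
grip_width: 0.0496
grip_force: 40.0
time: 10.23
position: [0.5075, -0.3205, 0.1405]
tool_rot: [0.683, 0.731, -0.0, -0.001]
ft_force: [0.1, -0.2, -2.7]
grip_width: 0.0497
grip_force: 40.0
to [-1.4  2.5 96.5] roll 0.2 q6 now -0.82 t 10.2
```

View pics/w3.png

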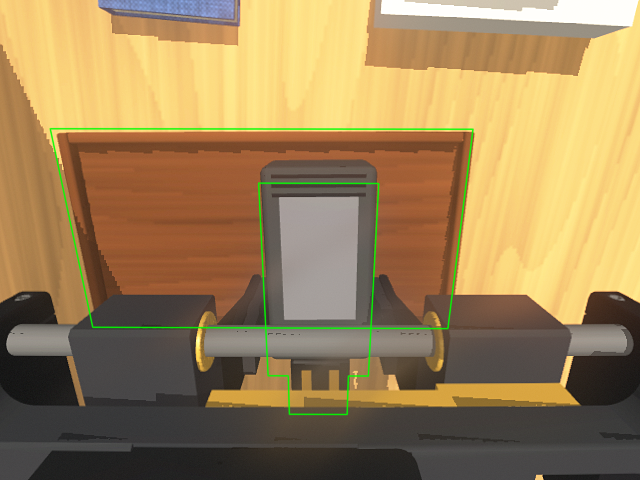

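The tray outline matches within about 5 px, and the pack is held straight inside it, its tail about 3 mm towards the camera. I lower it and release.

```bash
python3 -m creep '[{"translation":[-1,2,30],"roll":0,"gripper":40},{"translation":[-1,2,60],"roll":0,"gripper":40},{"translation":[-1,2,80],"roll":0,"gripper":40},{"translation":[-1,2,90],"roll":0,"gripper":40},{"translation":[-1,2,97],"roll":0,"gripper":40}]'
python3 -m creep '[{"translation":[0,0,0],"roll":0,"gripper":40},{"translation":[0,0,0],"roll":0,"gripper":40}]'
```

```text
time: 10.7
position: [0.5092, -0.321, 0.0438]
tool_rot: [0.683, 0.73, -0.0, -0.002]
ft_force: [-10.0, 8.2, 56.7]
grip_width: 0.0494
grip_force: 40.1
time: 10.87
position: [0.5109, -0.3224, 0.0452]
tool_rot: [0.683, 0.73, 0.0, 0.001]
ft_force: [0.6, -0.7, -2.8]
grip_width: 0.0499
grip_force: 40.0
```

```bash
python3 -m creep '[{"translation":[0,0,1],"roll":0,"gripper":40},{"translation":[0,0,1],"roll":0,"gripper":40}]'
python3 -m creep '[{"translation":[0,0,1],"roll":0,"gripper":40},{"translation":[0,0,1],"roll":0,"gripper":40}]'
```

```text
time: 11.03
position: [0.5109, -0.3224, 0.0442]
tool_rot: [0.683, 0.73, 0.0, 0.001]
ft_force: [0.8, 0.7, -0.8]
grip_width: 0.0495
grip_force: 40.0
time: 11.2
position: [0.5109, -0.3225, 0.044]
tool_rot: [0.683, 0.73, -0.0, 0.001]
ft_force: [-0.9, 0.9, 4.7]
grip_width: 0.0495
grip_force: 40.0
```

Contact confirmed, so I release and return to bay 1.

```bash
python3 -m creep '[{"translation":[0,0,0],"roll":0,"gripper":66},{"translation":[0,0,0],"roll":0,"gripper":66},{"translation":[0,0,0],"roll":0,"gripper":66},{"translation":[0,0,-30],"roll":0,"gripper":66},{"translation":[0,0,-60],"roll":0,"gripper":66}]'
python3 -m creep '[{"translation":[0,0,-40],"roll":-7,"gripper":66},{"translation":[0,0,-60],"roll":-14,"gripper":66},{"translation":[0,0,-60],"roll":-21,"gripper":66},{"translation":[0,0,-60],"roll":-28,"gripper":66},{"translation":[0,0,-60],"roll":-35,"gripper":66}]'
python3 -m creep '[{"translation":[0,0,0],"roll":-7,"gripper":66},{"translation":[0,0,0],"roll":-14,"gripper":66},{"translation":[0,0,0],"roll":-21,"gripper":66},{"translation":[0,0,0],"roll":-28,"gripper":66},{"translation":[0,0,0],"roll":-35,"gripper":66}]'
python3 -m creep '[{"translation":[0,0,0],"roll":-7,"gripper":66},{"translation":[0,0,0],"roll":-14,"gripper":66},{"translation":[0,0,0],"roll":-18,"gripper":66},{"translation":[0,0,0],"roll":-18,"gripper":66},{"translation":[0,0,0],"roll":-18,"gripper":66}]'
python3 -c "
from h import *
CP=(.607,.015,.025)
x,y=ch(-.001,-.135);print(x,y);to(x,y,.12,91.5)"
```

```text
time: 11.62
position: [0.509, -0.3207, 0.1011]
tool_rot: [0.683, 0.73, 0.0, -0.003]
ft_force: [1.1, -0.1, 0.1]
grip_width: 0.0648
grip_force: 0.0
time: 12.03
position: [0.5105, -0.322, 0.1634]
tool_rot: [0.43, 0.903, -0.0, 0.001]
ft_force: [-0.4, 0.3, -0.8]
grip_width: 0.0657
grip_force: 0.0
time: 12.45
position: [0.5102, -0.3217, 0.1624]
tool_rot: [0.138, 0.99, 0.0, -0.0]
ft_force: [0.0, -0.2, 0.4]
grip_width: 0.0662
grip_force: 0.0
time: 12.87
position: [0.5102, -0.3218, 0.1624]
tool_rot: [-0.014, 1.0, 0.0, -0.0]
ft_force: [0.1, -0.0, 0.7]
grip_width: 0.0663
grip_force: 0.0
0.6103749609322104 -0.11998281209313456
to [-105.9  198.8   42.4] roll 0.2 q6 now -2.35 t 12.9
```

```bash
python3 -m creep '[{"translation":[-20,38,0],"roll":0,"gripper":66},{"translation":[-40,76,0],"roll":0,"gripper":66},{"translation":[-60,114,0],"roll":0,"gripper":66},{"translation":[-80,152,0],"roll":0,"gripper":66},{"translation":[-104,190,0],"roll":0,"gripper":66}]'
python3 -m creep '[{"translation":[0,9,20],"roll":0,"gripper":66},{"translation":[0,9,42],"roll":0,"gripper":66},{"translation":[0,9,42],"roll":0,"gripper":66},{"translation":[0,9,42],"roll":0,"gripper":66}]'
python3 -c "
from h import *
to(.609,-.120,.060,91.5)"
```

```text
time: 13.28
position: [0.6042, -0.134, 0.1625]
tool_rot: [-0.014, 1.0, 0.0, -0.0]
ft_force: [-0.1, -0.3, 0.4]
grip_width: 0.066
grip_force: 0.0
time: 13.62
position: [0.603, -0.1264, 0.1195]
tool_rot: [-0.015, 1.0, 0.001, -0.002]
ft_force: [-0.7, -0.6, -0.2]
grip_width: 0.0663
grip_force: 0.0
to [-6.3  6.1 59.5] roll 0.2 q6 now -1.99 t 13.6
```

```bash
python3 -m creep '[{"translation":[-6,6,20],"roll":0,"gripper":66},{"translation":[-6,6,45],"roll":0,"gripper":66},{"translation":[-6,6,55],"roll":0,"gripper":66},{"translation":[-6,6,60],"roll":0,"gripper":66},{"translation":[-6,6,60],"roll":0,"gripper":66}]' 40
python3 -m creep '[{"translation":[0,0,0],"roll":0,"gripper":40},{"translation":[0,0,0],"roll":0,"gripper":40},{"translation":[0,0,0],"roll":0,"gripper":40},{"translation":[0,0,0],"roll":0,"gripper":40},{"translation":[0,0,0],"roll":0,"gripper":40}]' 40
python3 -m creep '[{"translation":[0,0,-10],"roll":0,"gripper":40},{"translation":[0,0,-30],"roll":0,"gripper":40},{"translation":[0,0,-50],"roll":0,"gripper":40},{"translation":[0,0,-70],"roll":0,"gripper":40},{"translation":[0,0,-90],"roll":0,"gripper":40}]' 40
python3 -c "
from h import *
to(.423,-.327,.145,3.7)"
```

```text
time: 14.03
position: [0.6093, -0.1215, 0.0602]
tool_rot: [-0.015, 1.0, 0.0, -0.001]
ft_force: [0.0, 0.1, 1.2]
grip_width: 0.066
grip_force: 0.0
time: 14.45
position: [0.6104, -0.1211, 0.0617]
tool_rot: [-0.015, 1.0, -0.0, 0.001]
ft_force: [0.7, -0.6, 4.1]
grip_width: 0.0496
grip_force: 40.0
time: 14.87
position: [0.609, -0.1204, 0.1513]
tool_rot: [-0.016, 1.0, 0.0, -0.001]
ft_force: [0.2, 0.2, -2.4]
grip_width: 0.0496
grip_force: 40.0
to [ 192.3 -200.8    6.5] roll 88.1 q6 now -1.98 t 14.9
```

```bash
python3 -m creep '[{"translation":[19,-20,0],"roll":0,"gripper":40},{"translation":[38,-40,0],"roll":0,"gripper":40},{"translation":[57,-60,0],"roll":0,"gripper":40},{"translation":[76,-80,0],"roll":0,"gripper":40},{"translation":[96,-100,0],"roll":0,"gripper":40}]'
python3 -m creep '[{"translation":[19,-20,0],"roll":0,"gripper":40},{"translation":[38,-40,0],"roll":0,"gripper":40},{"translation":[57,-60,0],"roll":0,"gripper":40},{"translation":[76,-80,0],"roll":0,"gripper":40},{"translation":[96,-100,0],"roll":0,"gripper":40}]'
python3 -m creep '[{"translation":[0,0,0],"roll":7,"gripper":40},{"translation":[0,0,0],"roll":14,"gripper":40},{"translation":[0,0,0],"roll":21,"gripper":40},{"translation":[0,0,0],"roll":28,"gripper":40},{"translation":[0,0,0],"roll":35,"gripper":40}]'
python3 -m creep '[{"translation":[0,0,0],"roll":7,"gripper":40},{"translation":[0,0,0],"roll":14,"gripper":40},{"translation":[0,0,0],"roll":21,"gripper":40},{"translation":[0,0,0],"roll":28,"gripper":40},{"translation":[0,0,0],"roll":35,"gripper":40}]'
python3 -m creep '[{"translation":[0,0,0],"roll":7,"gripper":40},{"translation":[0,0,0],"roll":14,"gripper":40},{"translation":[0,0,0],"roll":18,"gripper":40},{"translation":[0,0,0],"roll":18,"gripper":40},{"translation":[0,0,0],"roll":18,"gripper":40}]'
python3 -c "
from h import *
to(.423,-.327,.045,3.7)"
```

```text
time: 15.28
position: [0.5157, -0.224, 0.1508]
tool_rot: [-0.016, 1.0, 0.0, -0.0]
ft_force: [-0.0, -0.8, -2.0]
grip_width: 0.0497
grip_force: 40.0
time: 15.7
position: [0.4229, -0.3271, 0.1508]
tool_rot: [-0.016, 1.0, 0.0, -0.0]
ft_force: [-0.1, -0.1, -2.6]
grip_width: 0.0496
grip_force: 40.0
time: 16.12
position: [0.4236, -0.3263, 0.1507]
tool_rot: [0.289, 0.957, 0.0, -0.0]
ft_force: [0.7, -1.0, -2.6]
grip_width: 0.0495
grip_force: 40.0
time: 16.53
position: [0.4237, -0.3262, 0.1507]
tool_rot: [0.563, 0.826, 0.0, -0.0]
ft_force: [-0.8, 0.2, -2.7]
grip_width: 0.0496
grip_force: 40.0
time: 16.95
position: [0.4238, -0.3263, 0.1507]
tool_rot: [0.683, 0.731, 0.0, -0.0]
ft_force: [-0.1, 0.1, -2.6]
grip_width: 0.0501
grip_force: 40.0
to [ -0.7  -0.8 105.7] roll 0.2 q6 now -0.93 t 16.9
```

```bash
python3 -m creep '[{"translation":[0,0,35],"roll":0,"gripper":40},{"translation":[0,0,65],"roll":0,"gripper":40},{"translation":[0,0,90],"roll":0,"gripper":40},{"translation":[0,0,100],"roll":0,"gripper":40},{"translation":[0,0,104],"roll":0,"gripper":40}]'
python3 -m creep '[{"translation":[0,0,0],"roll":0,"gripper":40},{"translation":[0,0,1],"roll":0,"gripper":40},{"translation":[0,0,1],"roll":0,"gripper":40}]'
python3 -m creep '[{"translation":[0,0,1],"roll":0,"gripper":40},{"translation":[0,0,1],"roll":0,"gripper":40}]'
```

```text
time: 17.37
position: [0.4231, -0.3257, 0.0448]
tool_rot: [0.683, 0.73, 0.0, -0.002]
ft_force: [-0.2, 0.1, -2.3]
grip_width: 0.0495
grip_force: 40.0
time: 17.62
position: [0.4248, -0.3275, 0.0468]
tool_rot: [0.683, 0.73, -0.0, 0.001]
ft_force: [0.1, -0.6, -3.2]
grip_width: 0.0496
grip_force: 40.0
time: 17.78
position: [0.4244, -0.3271, 0.0455]
tool_rot: [0.683, 0.73, -0.0, 0.001]
ft_force: [0.1, -0.2, -2.7]
grip_width: 0.0499
grip_force: 40.0
```

```bash
python3 -m creep '[{"translation":[0,0,1],"roll":0,"gripper":40},{"translation":[0,0,1],"roll":0,"gripper":40}]'
python3 -m creep '[{"translation":[0,0,1],"roll":0,"gripper":40},{"translation":[0,0,1],"roll":0,"gripper":40}]'
```

```text
time: 17.95
position: [0.4241, -0.3267, 0.0439]
tool_rot: [0.683, 0.73, -0.0, 0.0]
ft_force: [-0.4, 0.2, -2.7]
grip_width: 0.0499
grip_force: 40.0
time: 18.12
position: [0.4241, -0.3267, 0.0437]
tool_rot: [0.683, 0.73, -0.0, 0.0]
ft_force: [-0.6, 0.9, 6.2]
grip_width: 0.0496
grip_force: 40.0
```

```bash
python3 -m creep '[{"translation":[0,0,0],"roll":0,"gripper":68},{"translation":[0,0,0],"roll":0,"gripper":68},{"translation":[0,0,0],"roll":0,"gripper":68},{"translation":[0,0,-30],"roll":0,"gripper":68},{"translation":[0,0,-65],"roll":0,"gripper":68}]'
python3 -m creep '[{"translation":[0,0,-35],"roll":0,"gripper":68},{"translation":[0,0,-70],"roll":0,"gripper":68},{"translation":[0,0,-105],"roll":0,"gripper":68},{"translation":[0,0,-140],"roll":0,"gripper":68},{"translation":[0,0,-170],"roll":0,"gripper":68}]'
python3 -c "
from h import *
to(.52,.33,.28,3.7)"
```

```text
time: 18.53
position: [0.4226, -0.3251, 0.1058]
tool_rot: [0.684, 0.73, 0.0, -0.004]
ft_force: [0.8, -0.7, -0.9]
grip_width: 0.0669
grip_force: 0.0
time: 18.95
position: [0.4241, -0.3267, 0.2801]
tool_rot: [0.683, 0.73, -0.0, 0.001]
ft_force: [1.3, -0.7, -0.7]
grip_width: 0.0679
grip_force: 0.0
to [649.  138.9  -0.8] roll 0.1 q6 now -0.93 t 18.9
```

```bash
for i in 1 2 3 4; do python3 -m creep '[{"translation":[32,7,0],"roll":0,"gripper":68},{"translation":[65,14,0],"roll":0,"gripper":68},{"translation":[98,21,0],"roll":0,"gripper":68},{"translation":[130,28,0],"roll":0,"gripper":68},{"translation":[162,34,0],"roll":0,"gripper":68}]' | sed -n 2p; done
python3 -m creep '[{"translation":[0,0,0],"roll":0,"gripper":68},{"translation":[0,0,0],"roll":0,"gripper":68}]'
python3 - <<'E'
from h import *
o=telemetry.get_obs(); im=viewer.camera('wrist'); cv2.imwrite('pics/w4.png',im); c=cam('wrist',o)
D=viewer.recognise('wrist','spent1')
print([(d['bbox'],round(d['p'],2)) for d in D])
np.save('pics/w4.npy',np.r_[o['position'],o['tool_rot']])
draw(im,c,(.585,.337,np.pi/2+.1),PACK,.037); draw(im,c,(.475,.323,-np.pi/2+.1),PACK,.037)
cv2.imwrite('pics/w4d.png',im)
cv2.imwrite('pics/t4.png',viewer.camera('top'))
E
```

```text
position: [0.4472, -0.1613, 0.2776]
position: [0.4705, 0.0028, 0.2775]
position: [0.4938, 0.1668, 0.2774]
position: [0.517, 0.3306, 0.2772]
time: 20.78
position: [0.5166, 0.3303, 0.2769]
tool_rot: [0.682, 0.731, -0.0, -0.0]
ft_force: [-0.8, 0.4, 0.3]
grip_width: 0.0682
grip_force: 0.0
[([254.5, 144.0, 54.3, 114.9], 0.6), ([358.7, 144.8, 48.4, 108.4], 0.56)]
```

View pics/w4d.png

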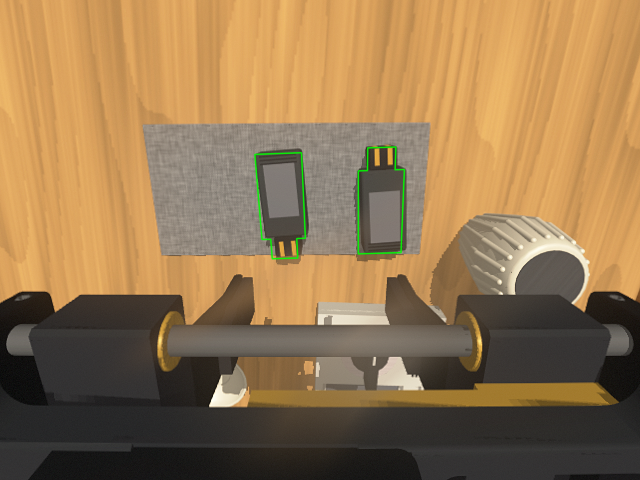

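Both outlines fit to about 2 px. B is left of centre with its nose down (yaw −84°), and A is right with its nose up (yaw 96°), close to the vase. I work out B's approach and the vase position.

Run:
```python
from h import *
v=np.load('pics/w4.npy'); c=cam('wrist',dict(position=v[:3],tool_rot=v[3:])); ct=cam('top')
print('vase w',p2w(c,[(550,278)],.135),'top',p2w(ct,[(189,165)],.135))
to(.475,.323,.12,5.7)
im=cv2.imread('pics/t4.png')
draw(im,ct,(.465,-.3245,.065),[(-.155,-.083),(.155,-.083),(.155,.083),(-.155,.083)],.018)
print([(d['bbox'],round(d['p'],2)) for d in viewer.recognise('top','charged1')])
cv2.imwrite('pics/t4c.png',cv2.resize(im[140:390,130:530],(800,500)))
```

```text
vase w [[0.72647206 0.29835849 0.135     ]] top [[0.72339487 0.29441246 0.135     ]]
to [ -1.9 -41.7 157.2] roll -2.0 q6 now 0.32 t 20.9
[([437.6, 306.8, 59.0, 21.4], 0.84), ([437.1, 264.8, 53.2, 28.9], 0.78)]
```

View pics/t4c.png

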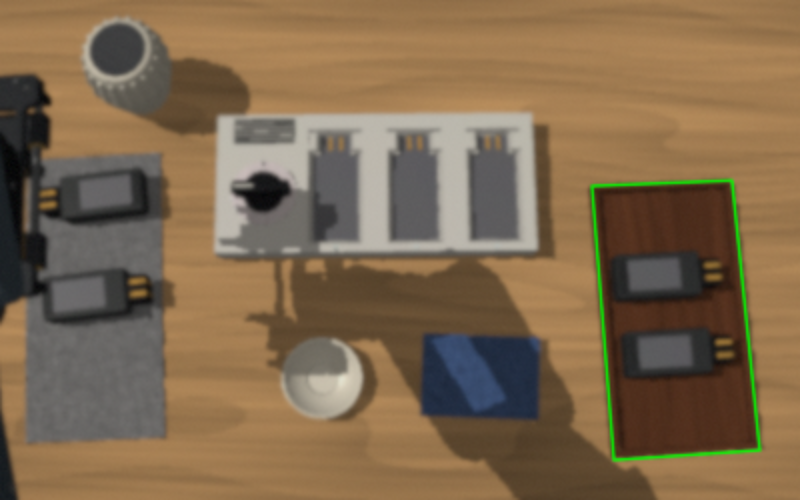

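The top view shows both full packs flat in the tray at crop (665,275) and (680,352), the switch off and all bays empty. Now pack B.

```bash
python3 -m creep '[{"translation":[-2,-20,35],"roll":-2,"gripper":68},{"translation":[-2,-42,65],"roll":-2,"gripper":68},{"translation":[-2,-42,100],"roll":-2,"gripper":68},{"translation":[-2,-42,135],"roll":-2,"gripper":68},{"translation":[-2,-42,157],"roll":-2,"gripper":68}]'
python3 -m creep '[{"translation":[0,0,0],"roll":0,"gripper":68},{"translation":[0,0,0],"roll":0,"gripper":68}]'
python3 -c "
from h import *
to(.475,.323,.039,5.7)"
```

```text
time: 21.4
position: [0.4737, 0.3221, 0.1182]
tool_rot: [0.671, 0.741, -0.002, -0.001]
ft_force: [-0.1, -0.3, -0.1]
grip_width: 0.0683
grip_force: 0.0
time: 21.57
position: [0.475, 0.3229, 0.12]
tool_rot: [0.671, 0.741, -0.001, -0.001]
ft_force: [0.2, 0.0, -0.4]
grip_width: 0.0681
grip_force: 0.0
to [ 0.2  0.2 81. ] roll -0.0 q6 now 0.3 t 21.6
```

```bash
python3 -m creep '[{"translation":[0,0,35],"roll":0,"gripper":68},{"translation":[0,0,65],"roll":0,"gripper":68},{"translation":[0,0,77],"roll":0,"gripper":68},{"translation":[0,0,81],"roll":0,"gripper":68},{"translation":[0,0,81],"roll":0,"gripper":40}]' 40
python3 -m creep '[{"translation":[0,0,0],"roll":0,"gripper":40},{"translation":[0,0,0],"roll":0,"gripper":40},{"translation":[0,0,0],"roll":0,"gripper":40},{"translation":[0,0,0],"roll":0,"gripper":40},{"translation":[0,0,0],"roll":0,"gripper":40}]' 40
python3 -m creep '[{"translation":[0,0,-25],"roll":0,"gripper":40},{"translation":[0,0,-50],"roll":0,"gripper":40},{"translation":[0,0,-80],"roll":0,"gripper":40},{"translation":[0,0,-110],"roll":0,"gripper":40},{"translation":[0,0,-120],"roll":0,"gripper":40}]' 40
python3 - <<'E'
from h import *
x,y=ch(0,-.135);print(x,y);to(x,y,.15,91.4)
o=telemetry.get_obs(); im=viewer.camera('wrist'); c=cam('wrist',o); M=R.from_quat(o['tool_rot']).as_matrix()
a=np.arctan2(M[1,1],M[0,1])-np.pi/2
for dz in (-.003,):draw(im,c,(o['position'][0],o['position'][1],a),PACK,o['position'][2]+dz)
cv2.imwrite('pics/w5.png',im)
E
```

```text
time: 21.98
position: [0.476, 0.3242, 0.0402]
tool_rot: [0.671, 0.742, 0.0, 0.0]
ft_force: [-0.5, 0.1, -0.2]
grip_width: 0.0658
grip_force: 0.0
time: 22.4
position: [0.4763, 0.3246, 0.0413]
tool_rot: [0.671, 0.742, 0.001, 0.001]
ft_force: [-0.3, -0.6, 6.2]
grip_width: 0.0498
grip_force: 39.6
time: 22.82
position: [0.4773, 0.3252, 0.1638]
tool_rot: [0.671, 0.742, 0.003, 0.002]
ft_force: [0.6, 0.0, -1.3]
grip_width: 0.0502
grip_force: 39.6
0.6113746484484861 -0.11995781469721987
to [-456.4   88.5   13.3] roll -85.6 q6 now 0.3 t 22.8
```

View pics/w5.png

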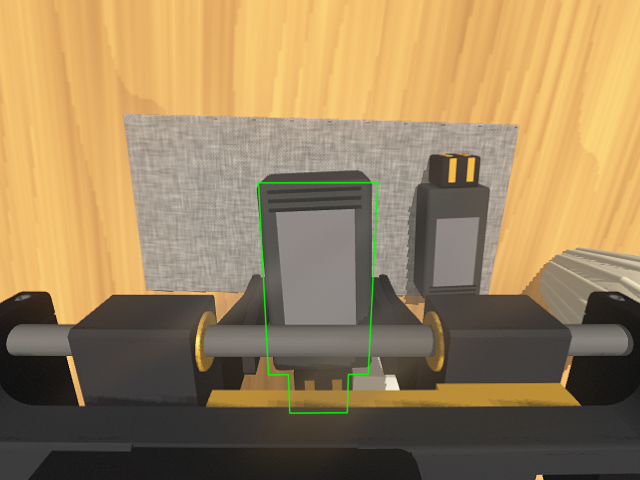

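The pack is held, but its label looks foreshortened compared with the earlier grasp: rows 210–325 now, 196–322 then. I check its pitch numerically.

Run:
```python
from h import *
def quad(f,box):
    im=cv2.imread(f); x0,y0,x1,y1=box; g=cv2.cvtColor(im,cv2.COLOR_BGR2GRAY)[y0:y1,x0:x1]
    t,m=cv2.threshold(g,0,255,cv2.THRESH_OTSU); n,l,s,_=cv2.connectedComponentsWithStats(m)
    k=l[(y1-y0)//2,(x1-x0)//2]; cs,_=cv2.findContours((l==k).astype(np.uint8),cv2.RETR_EXTERNAL,cv2.CHAIN_APPROX_NONE)
    h=cv2.convexHull(max(cs,key=cv2.contourArea)); e=1
    while len(a:=cv2.approxPolyDP(h,e,True))>4:e+=.5
    a=a.reshape(-1,2)+[x0,y0]; print(f,a.tolist()); return a.astype(float)
v=np.load('pics/w4.npy'); c=cam('wrist',dict(position=v[:3],tool_rot=v[3:]))
q4=quad('pics/w4.png',(260,157,302,232)); w=p2w(c,q4,.037)[:,:2]
d=np.array([-84.3]); a=np.radians(-84.3); L=(w-[.475,.323])@np.array([[np.cos(a),-np.sin(a)],[np.sin(a),np.cos(a)]]); print('label local mm',(L*1000).round(1).tolist())
i=viewer.camera_info('wrist')
lab=None
for f,b in(('pics/w3.png',(270,187,370,322)),('pics/w5.png',(270,203,367,322))):
    q=quad(f,b)
```

```text
pics/w4.png [[293, 163], [298, 215], [269, 217], [263, 165]]
label local mm [[-49.0, 15.8], [8.9, 18.4], [10.2, -14.5], [-47.9, -16.7]]
pics/w3.png [[358, 197], [355, 318], [284, 319], [279, 197]]
pics/w5.png [[354, 209], [355, 321], [285, 321], [276, 212]]
```

The label corners show that B is centred in the grip and level, but yawed +2.4° relative to the tool. I allow for that with tool direction 89° at bay 1.

```bash
for i in 1 2 3; do python3 -m creep '[{"translation":[-30,6,0],"roll":0,"gripper":40},{"translation":[-60,12,0],"roll":0,"gripper":40},{"translation":[-90,17,0],"roll":0,"gripper":40},{"translation":[-120,23,0],"roll":0,"gripper":40},{"translation":[-152,29,0],"roll":0,"gripper":40}]'|sed -n '2p;5p'; done
for i in 1 2; do python3 -m creep '[{"translation":[0,0,0],"roll":-7,"gripper":40},{"translation":[0,0,0],"roll":-14,"gripper":40},{"translation":[0,0,0],"roll":-21,"gripper":40},{"translation":[0,0,0],"roll":-28,"gripper":40},{"translation":[0,0,0],"roll":-35,"gripper":40}]'|sed -n '2p;5p'; done
python3 -m creep '[{"translation":[0,0,0],"roll":-7,"gripper":40},{"translation":[0,0,0],"roll":-13,"gripper":40},{"translation":[0,0,0],"roll":-13,"gripper":40},{"translation":[0,0,0],"roll":-13,"gripper":40}]'
python3 - <<'E'
from h import *
to(.609,-.12,.10,89)
o=telemetry.get_obs(); im=viewer.camera('wrist'); cv2.imwrite('pics/w6.png',im); c=cam('wrist',o)
draw(im,c,(.6065,.015,.025),CH,.036); M=R.from_quat(o['tool_rot']).as_matrix(); a=np.arctan2(M[1,1],M[0,1])-np.pi/2
draw(im,c,(o['position'][0],o['position'][1],a+.042),PACK,o['position'][2]-.001)
cv2.imwrite('pics/w6d.png',im)
E
```

```text
position: [0.5184, 0.1747, 0.1579]
grip_width: 0.0497
position: [0.5625, 0.0264, 0.1577]
grip_width: 0.0499
position: [0.6066, -0.1216, 0.1573]
grip_width: 0.0497
position: [0.6065, -0.1206, 0.1572]
grip_width: 0.0501
position: [0.6065, -0.1204, 0.1573]
grip_width: 0.0498
time: 25.28
position: [0.6068, -0.1204, 0.1579]
tool_rot: [0.012, 1.0, 0.001, -0.001]
ft_force: [0.0, 0.3, -1.7]
grip_width: 0.0496
grip_force: 39.6
to [-2.3  0.4 57.9] roll -0.4 q6 now -1.92 t 25.3
```

View pics/w6d.png

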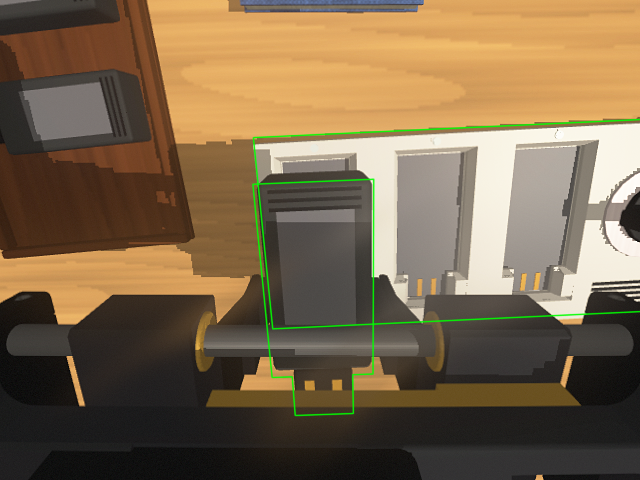

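```bash
python3 -m creep '[{"translation":[-2,0,30],"roll":-0.4,"gripper":40},{"translation":[-2,0,55],"roll":-0.4,"gripper":40},{"translation":[-2,0,70],"roll":-0.4,"gripper":40},{"translation":[-2,0,78],"roll":-0.4,"gripper":40},{"translation":[-2,0,78],"roll":-0.4,"gripper":40}]'
python3 -m creep '[{"translation":[0,0,2],"roll":0,"gripper":40},{"translation":[0,0,4],"roll":0,"gripper":40},{"translation":[0,0,6],"roll":0,"gripper":40},{"translation":[0,0,8],"roll":0,"gripper":40},{"translation":[0,0,8],"roll":0,"gripper":40}]'
python3 -c "
from h import *
to(.609,-.12,.062,89)"
```

```text
time: 25.75
position: [0.6082, -0.1203, 0.0791]
tool_rot: [0.008, 1.0, 0.001, -0.002]
ft_force: [-0.3, 0.7, -1.3]
grip_width: 0.05
grip_force: 39.6
time: 26.17
position: [0.6099, -0.1209, 0.0739]
tool_rot: [0.007, 1.0, -0.0, 0.0]
ft_force: [0.3, 0.5, -1.8]
grip_width: 0.0495
grip_force: 39.6
to [ 0.9  0.9 11.9] roll 0.2 q6 now -1.93 t 26.2
```

```bash
python3 -m creep '[{"translation":[1,1,2],"roll":0,"gripper":40},{"translation":[1,1,4],"roll":0,"gripper":40},{"translation":[1,1,4],"roll":0,"gripper":40}]'
python3 -m creep '[{"translation":[0,0,2],"roll":0,"gripper":40},{"translation":[0,0,4],"roll":0,"gripper":40},{"translation":[0,0,4],"roll":0,"gripper":40}]'
python3 -m creep '[{"translation":[0,0,2],"roll":0,"gripper":40},{"translation":[0,0,3],"roll":0,"gripper":40},{"translation":[0,0,3],"roll":0,"gripper":40}]'
```

```text
time: 26.42
position: [0.6084, -0.1196, 0.0692]
tool_rot: [0.007, 1.0, 0.0, -0.0]
ft_force: [-0.8, -0.4, -2.5]
grip_width: 0.0498
grip_force: 39.6
time: 26.67
position: [0.6085, -0.1197, 0.0651]
tool_rot: [0.007, 1.0, 0.0, -0.0]
ft_force: [-0.1, 0.0, -1.6]
grip_width: 0.0497
grip_force: 39.6
time: 26.92
position: [0.6088, -0.1198, 0.0625]
tool_rot: [0.007, 1.0, 0.0, -0.0]
ft_force: [0.3, 0.7, -1.5]
grip_width: 0.0499
grip_force: 39.6
```

```bash
python3 -m creep '[{"translation":[0,0,1],"roll":0,"gripper":40},{"translation":[0,0,1],"roll":0,"gripper":40}]' | sed -n '2p;4p'
python3 -m creep '[{"translation":[0,0,1],"roll":0,"gripper":40},{"translation":[0,0,1],"roll":0,"gripper":40}]'| sed -n '2p;4p'
```

```text
position: [0.6088, -0.1199, 0.0623]
ft_force: [-1.0, 0.0, 3.4]
position: [0.6088, -0.1199, 0.0623]
ft_force: [-3.3, 0.1, 9.4]
```

B is seated: contact at the expected height (TCP 62 mm, so the base is at about 24). I release it and go back to look at the mat.

```bash
python3 -m creep '[{"translation":[0,0,0],"roll":0,"gripper":62},{"translation":[0,0,0],"roll":0,"gripper":62},{"translation":[0,0,0],"roll":0,"gripper":62},{"translation":[0,0,-10],"roll":0,"gripper":62},{"translation":[0,0,-30],"roll":0,"gripper":62}]' | sed -n '2p;5p'
python3 -m creep '[{"translation":[0,0,-35],"roll":0,"gripper":62},{"translation":[0,0,-70],"roll":0,"gripper":62},{"translation":[0,0,-105],"roll":0,"gripper":62},{"translation":[0,0,-140],"roll":0,"gripper":62},{"translation":[0,0,-180],"roll":0,"gripper":62}]'| sed -n '2p;4p'
for i in 1 2 3; do python3 -m creep '[{"translation":[10,50,0],"roll":7,"gripper":62},{"translation":[15,75,0],"roll":14,"gripper":62},{"translation":[20,100,0],"roll":21,"gripper":62},{"translation":[20,100,0],"roll":28,"gripper":62},{"translation":[0,100,0],"roll":28,"gripper":62}]'| sed -n '2p;3p'; done
python3 - <<'E'
from h import *
to(.52,.36,.277,5.7)
E
```

```text
position: [0.607, -0.1192, 0.0887]
grip_width: 0.0618
position: [0.6078, -0.1194, 0.2719]
ft_force: [0.5, -0.5, -0.3]
position: [0.6063, -0.0171, 0.2712]
tool_rot: [0.25, 0.968, -0.0, -0.002]
position: [0.6558, 0.0719, 0.2708]
tool_rot: [0.475, 0.88, -0.0, -0.002]
position: [0.7411, 0.1276, 0.2704]
tool_rot: [0.674, 0.739, 0.0, -0.002]
to [ 251.7 -198.8   -5.7] roll -0.4 q6 now -0.07 t 29.3
```

```bash
for i in 1 2; do python3 -m creep '[{"translation":[25,-20,0],"roll":0,"gripper":62},{"translation":[50,-40,0],"roll":0,"gripper":62},{"translation":[75,-60,0],"roll":0,"gripper":62},{"translation":[100,-80,0],"roll":0,"gripper":62},{"translation":[126,-100,0],"roll":0,"gripper":62}]'| sed -n '2p;3p'; done
python3 -m creep '[{"translation":[0,0,0],"roll":0,"gripper":50},{"translation":[0,0,0],"roll":0,"gripper":50}]' | sed -n '2p;3p'
python3 - <<'E'
from h import *
o=telemetry.get_obs(); im=viewer.camera('wrist'); cv2.imwrite('pics/w7.png',im); c=cam('wrist',o)
np.save('pics/w7.npy',np.r_[o['position'],o['tool_rot']])
print([(d['bbox'],round(d['p'],2)) for d in viewer.recognise('wrist','spent1')],[(d['bbox'],round(d['p'],2)) for d in viewer.recognise('wrist','vase')])
draw(im,c,(.585,.337,np.radians(95.7)),PACK,.037)
t=np.linspace(0,6.28,40)
draw(im,c,(.725,.296,0),np.c_[.05*np.cos(t),.05*np.sin(t)],.09); draw(im,c,(.725,.296,0),np.c_[.035*np.cos(t),.035*np.sin(t)],.135)
cv2.imwrite('pics/w7d.png',im)
E
```

```text
position: [0.63, 0.2396, 0.2708]
tool_rot: [0.675, 0.738, -0.0, -0.0]
position: [0.5189, 0.3563, 0.2711]
tool_rot: [0.675, 0.738, 0.0, 0.0]
position: [0.5187, 0.3568, 0.2712]
tool_rot: [0.673, 0.739, 0.0, 0.0]
[([355.0, 169.5, 46.8, 107.4], 0.64)] [([354.2, 168.8, 48.7, 105.6], 0.68), ([452.4, 238.9, 125.6, 78.7], 0.65), ([310.3, 322.6, 96.6, 66.1], 0.43)]
```

View pics/w7d.png

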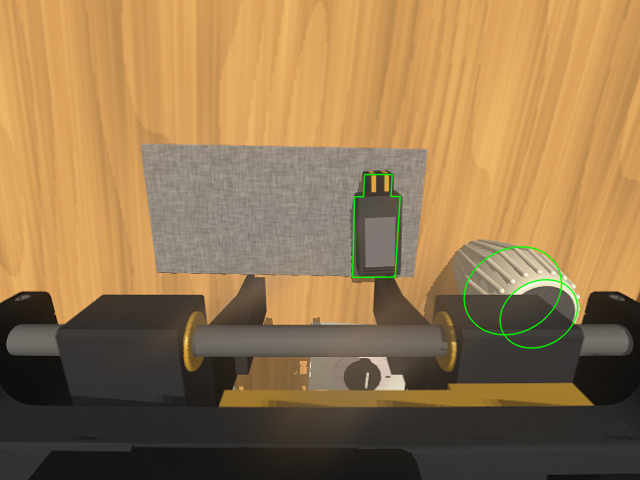

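Pack A is unmoved and the outline fits. Its grasp would put the gripper's body against the vase, so I first take it by the nose and slide it about 60 mm away from the vase.

```bash
cat >> h.py <<'E'
def label(f,c,box,z=.037):  # label quad -> axis direction deg (mod 180), centre
    im=cv2.imread(f); x0,y0,x1,y1=box; g=cv2.cvtColor(im,cv2.COLOR_BGR2GRAY)[y0:y1,x0:x1]
    _,m=cv2.threshold(g,0,255,cv2.THRESH_OTSU); l=cv2.connectedComponents(m)[1]
    cs=cv2.findContours((l==l[(y1-y0)//2,(x1-x0)//2]).astype(np.uint8),cv2.RETR_EXTERNAL,cv2.CHAIN_APPROX_NONE)[0]
    p=p2w(c,max(cs,key=cv2.contourArea).reshape(-1,2)+[x0,y0],z)[:,:2]*1000
    r=cv2.minAreaRect(p.astype(np.float32)); b=cv2.boxPoints(r); e=max((b[1]-b[0],b[2]-b[1]),key=np.linalg.norm)
    print('label centre',np.round(r[0],1),'size',np.round(r[1],1),'axis deg',round(float(np.degrees(np.arctan2(e[1],e[0]))%180),1))
E
python3 - <<'E'
from h import *
v=np.load('pics/w7.npy'); c=cam('wrist',dict(position=v[:3],tool_rot=v[3:])); label('pics/w7.png',c,(358,210,400,275))
to(.580,.386,.10,5.7)
E
```

```text
label centre [592.3 320.6] size [33.8 59.1] axis deg 97.6
to [ 25.9  61.3 170.9] roll -0.6 q6 now 0.33 t 30.5
```

```bash
python3 -m creep '[{"translation":[10,25,30],"roll":0,"gripper":50},{"translation":[20,50,60],"roll":-1,"gripper":50},{"translation":[27,63,95],"roll":-2,"gripper":50},{"translation":[27,63,130],"roll":-2.5,"gripper":50},{"translation":[27,63,170],"roll":-2.5,"gripper":50}]'| sed -n '2p;3p'
python3 -m creep '[{"translation":[0,0,0],"roll":0,"gripper":50},{"translation":[0,0,0],"roll":0,"gripper":50}]' | sed -n '2p;4p'
python3 - <<'E'
from h import *
to(.5815,.3876,.032,7.6)
E
```

```text
position: [0.5838, 0.3873, 0.0998]
tool_rot: [0.659, 0.752, 0.002, 0.001]
position: [0.5795, 0.3859, 0.0975]
ft_force: [0.6, -0.4, -0.5]
to [ 1.6  2.6 65.5] roll -0.0 q6 now 0.3 t 31.1
```

```bash
python3 -m creep '[{"translation":[2,2,30],"roll":0,"gripper":50},{"translation":[2,2,55],"roll":0,"gripper":50},{"translation":[2,2,64],"roll":0,"gripper":50},{"translation":[2,2,64],"roll":0,"gripper":50},{"translation":[2,2,64],"roll":0,"gripper":20}]' 15 | sed -n '2p;4p'
python3 -m creep '[{"translation":[0,0,0],"roll":0,"gripper":20},{"translation":[0,0,0],"roll":0,"gripper":20},{"translation":[0,0,0],"roll":0,"gripper":20},{"translation":[0,0,0],"roll":0,"gripper":20},{"translation":[0,0,0],"roll":0,"gripper":20}]' | sed -n '2,7p'
python3 -m creep '[{"translation":[0,-12,0],"roll":0,"gripper":20},{"translation":[0,-24,0],"roll":0,"gripper":20},{"translation":[0,-36,0],"roll":0,"gripper":20},{"translation":[0,-48,0],"roll":0,"gripper":20},{"translation":[0,-60,0],"roll":0,"gripper":20}]'
```

```text
position: [0.5838, 0.3906, 0.039]
ft_force: [0.1, 0.0, 1.0]
position: [0.5828, 0.3907, 0.0385]
tool_rot: [0.658, 0.753, 0.001, 0.0]
ft_force: [-1.3, -0.2, 6.3]
grip_width: 0.0296
grip_force: 15.0
time: 32.32
position: [0.5258, 0.3833, 0.0386]
tool_rot: [0.658, 0.753, 0.004, 0.002]
ft_force: [3.1, 0.6, 3.6]
grip_width: 0.0298
grip_force: 15.0
```

Dragged. I release, rise and look again.

```bash
python3 -m creep '[{"translation":[0,0,0],"roll":0,"gripper":50},{"translation":[0,0,0],"roll":0,"gripper":50},{"translation":[0,0,0],"roll":0,"gripper":50},{"translation":[0,0,-20],"roll":0,"gripper":50},{"translation":[0,0,-50],"roll":0,"gripper":50}]' | sed -n '2p;4p'
python3 -m creep '[{"translation":[-5,0,-40],"roll":0,"gripper":68},{"translation":[-10,0,-80],"roll":0,"gripper":68},{"translation":[-20,0,-120],"roll":0,"gripper":68},{"translation":[-30,0,-160],"roll":0,"gripper":68},{"translation":[-35,0,-185],"roll":0,"gripper":68}]' | sed -n '2p;4p'
python3 -m creep '[{"translation":[0,0,0],"roll":0,"gripper":68},{"translation":[0,0,0],"roll":0,"gripper":68}]' | sed -n '2p;3p'
python3 - <<'E'
from h import *
o=telemetry.get_obs(); im=viewer.camera('wrist'); cv2.imwrite('pics/w8.png',im); c=cam('wrist',o)
np.save('pics/w8.npy',np.r_[o['position'],o['tool_rot']])
D=viewer.recognise('wrist','spent1'); print([(d['bbox'],round(d['p'],2)) for d in D])
x,y,w,h=map(int,D[0]['bbox']); label('pics/w8.png',c,(x+4,y+int(.35*h),x+w-1,y+int(.97*h)))
draw(im,c,(.530,.332,np.radians(97.6)),PACK,.037)
cv2.imwrite('pics/w8d.png',cv2.resize(im[100:350,200:500],(720,600)))
E
```

```text
position: [0.521, 0.3809, 0.0835]
ft_force: [0.6, 0.4, 0.6]
position: [0.5295, 0.3472, 0.2762]
ft_force: [0.1, 0.1, -0.3]
position: [0.5289, 0.3476, 0.2737]
tool_rot: [0.659, 0.753, 0.002, 0.001]
[([294.3, 162.4, 45.2, 106.1], 0.69), ([132.0, 130.6, 288.4, 137.8], 0.25)]
label centre [532.  312.7] size [33.7 58.6] axis deg 98.0
```

View pics/w8d.png

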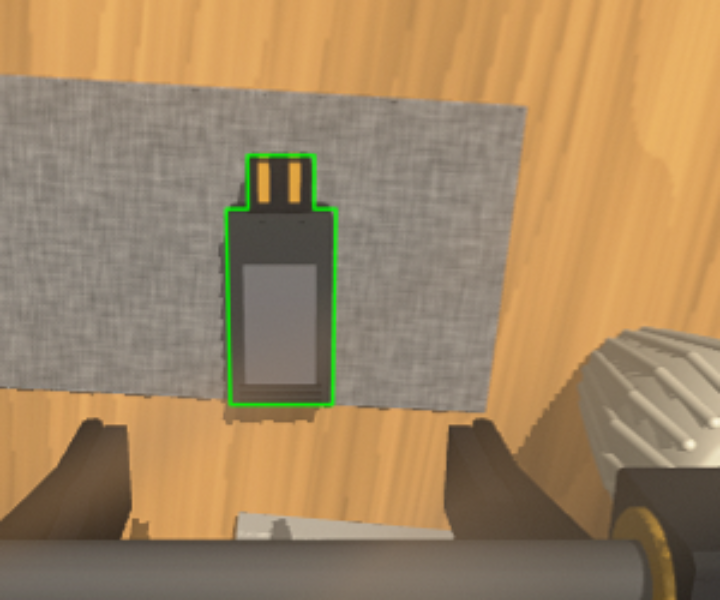

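The outline fits exactly: pose (0.5295, 0.332), yaw 97.9°, clear of the vase. Grasp.

```bash
python3 -c "
from h import *
to(.5295,.332,.12,7.9)"
```

```text
to [-15.3   0.9 150.2] roll -0.2 q6 now 0.27 t 33.4
```

```bash
python3 -m creep '[{"translation":[-8,1,35],"roll":0,"gripper":68},{"translation":[-15,1,70],"roll":0,"gripper":68},{"translation":[-15,1,105],"roll":0,"gripper":68},{"translation":[-15,1,135],"roll":0,"gripper":68},{"translation":[-15,1,150],"roll":0,"gripper":68}]'| sed -n '2p;4p'
python3 -m creep '[{"translation":[0,0,0],"roll":0,"gripper":68},{"translation":[0,0,0],"roll":0,"gripper":68}]' | sed -n '2p;3p'
python3 -c "
from h import *
to(.5295,.332,.0395,7.9)"
```

```text
position: [0.5264, 0.3312, 0.1149]
ft_force: [-1.0, -0.8, 0.1]
position: [0.5289, 0.3324, 0.1188]
tool_rot: [0.658, 0.753, -0.003, -0.001]
to [-0.4  1.  79.3] roll -0.2 q6 now 0.25 t 34.0
```

```bash
python3 -m creep '[{"translation":[0,0,35],"roll":0,"gripper":68},{"translation":[0,0,65],"roll":0,"gripper":68},{"translation":[0,0,77],"roll":0,"gripper":68},{"translation":[0,0,79],"roll":0,"gripper":68},{"translation":[0,0,79],"roll":0,"gripper":40}]' 40| sed -n '2p;4p'
python3 -m creep '[{"translation":[0,0,0],"roll":0,"gripper":40},{"translation":[0,0,0],"roll":0,"gripper":40},{"translation":[0,0,0],"roll":0,"gripper":40},{"translation":[0,0,0],"roll":0,"gripper":40},{"translation":[0,0,0],"roll":0,"gripper":40}]' 40| sed -n '2,7p'
python3 -m creep '[{"translation":[0,0,-25],"roll":0,"gripper":40},{"translation":[0,0,-50],"roll":0,"gripper":40},{"translation":[0,0,-80],"roll":0,"gripper":40},{"translation":[0,0,-110],"roll":0,"gripper":40},{"translation":[0,0,-120],"roll":0,"gripper":40}]' 40
python3 - <<'E'
from h import *
CP=(.6065,.015,.025)
to(*tf(CP,[(0,-.045)])[0],.16,91.4); print(tf(CP,[(0,-.045)]))
E
```

```text
position: [0.5307, 0.3331, 0.0428]
ft_force: [-0.3, 0.8, 0.3]
position: [0.5306, 0.3332, 0.0443]
tool_rot: [0.658, 0.753, 0.001, 0.0]
ft_force: [-2.3, -0.3, 5.0]
grip_width: 0.0497
grip_force: 40.0
time: 35.25
position: [0.5329, 0.3339, 0.1672]
tool_rot: [0.658, 0.753, 0.004, 0.002]
ft_force: [0.7, 0.8, -1.5]
grip_width: 0.0495
grip_force: 40.0
to [-370.6   25.3    6.6] roll -83.7 q6 now 0.25 t 35.2
[[ 0.60762488 -0.02998594]]
```

```bash
for i in 1 2 3; do python3 -m creep '[{"translation":[-25,2,0],"roll":0,"gripper":40},{"translation":[-50,4,0],"roll":0,"gripper":40},{"translation":[-75,6,0],"roll":0,"gripper":40},{"translation":[-100,7,0],"roll":0,"gripper":40},{"translation":[-123.5,9,0],"roll":0,"gripper":40}]'|sed -n '2p;5p'; done
for i in 1 2; do python3 -m creep '[{"translation":[0,0,0],"roll":7,"gripper":40},{"translation":[0,0,0],"roll":14,"gripper":40},{"translation":[0,0,0],"roll":21,"gripper":40},{"translation":[0,0,0],"roll":28,"gripper":40},{"translation":[0,0,0],"roll":35,"gripper":40}]'|sed -n '2p;5p'; done
python3 -m creep '[{"translation":[0,0,0],"roll":7,"gripper":40},{"translation":[0,0,0],"roll":14,"gripper":40},{"translation":[0,0,0],"roll":21,"gripper":40},{"translation":[0,0,0],"roll":26.4,"gripper":40},{"translation":[0,0,0],"roll":26.4,"gripper":40}]'
python3 - <<'E'
from h import *
to(.6085,-.030,.085,91.4)
o=telemetry.get_obs(); im=viewer.camera('wrist'); cv2.imwrite('pics/w9.png',im); c=cam('wrist',o)
M=R.from_quat(o['tool_rot']).as_matrix(); a=np.arctan2(M[1,1],M[0,1])+np.pi/2
draw(im,c,(.6065,.015,.025),CH,.036)
draw(im,c,(o['position'][0]-.001,o['position'][1],a),PACK,o['position'][2]-.004)
cv2.imwrite('pics/w9d.png',im)
E
```

```text
position: [0.5553, 0.2102, 0.1616]
grip_width: 0.0498
position: [0.5807, 0.089, 0.1616]
grip_width: 0.0496
position: [0.6062, -0.0322, 0.1615]
grip_width: 0.0493
position: [0.6061, -0.0309, 0.1614]
grip_width: 0.0494
position: [0.6061, -0.0307, 0.1614]
grip_width: 0.0494
time: 37.75
position: [0.6061, -0.0307, 0.1616]
tool_rot: [1.0, 0.01, -0.001, -0.0]
ft_force: [-0.3, -0.1, -3.6]
grip_width: 0.0494
grip_force: 40.0
to [ 2.5 -0.7 76.6] roll -0.2 q6 now 1.32 t 37.8
```

View pics/w9d.png

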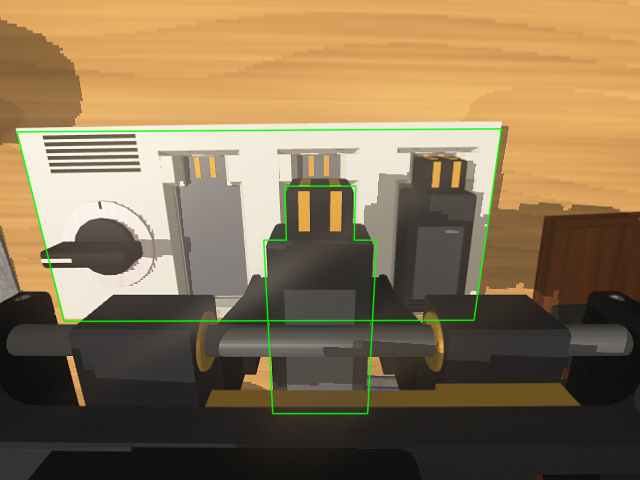

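The held pack is straight and lines up with bay 2. The charger's far edge suggests x ≈ 0.608, so I lower at TCP x = 0.6085.

```bash
python3 -m creep '[{"translation":[2,-1,30],"roll":0,"gripper":40},{"translation":[2,-1,55],"roll":0,"gripper":40},{"translation":[2,-1,70],"roll":0,"gripper":40},{"translation":[2,-1,77],"roll":0,"gripper":40},{"translation":[2,-1,77],"roll":0,"gripper":40}]'| sed -n '2p;4p'
python3 -m creep '[{"translation":[0,0,2],"roll":0,"gripper":40},{"translation":[0,0,4],"roll":0,"gripper":40},{"translation":[0,0,6],"roll":0,"gripper":40},{"translation":[0,0,8],"roll":0,"gripper":40},{"translation":[0,0,8],"roll":0,"gripper":40}]'| sed -n '2p;4p'
python3 -c "
from h import *
to(.6085,-.030,.065,91.4)"
```

```text
position: [0.6072, -0.0294, 0.0834]
ft_force: [-0.5, 1.0, -2.6]
position: [0.6088, -0.0297, 0.0779]
ft_force: [-0.1, 0.2, -2.3]
to [-0.3  0.3 12.9] roll -0.1 q6 now 1.32 t 38.6
```

```bash
python3 -m creep '[{"translation":[0,0,2],"roll":0,"gripper":40},{"translation":[0,0,4],"roll":0,"gripper":40},{"translation":[0,0,4],"roll":0,"gripper":40}]'| sed -n '2p;4p'
python3 -m creep '[{"translation":[0,0,2],"roll":0,"gripper":40},{"translation":[0,0,4],"roll":0,"gripper":40},{"translation":[0,0,4],"roll":0,"gripper":40}]'| sed -n '2p;4p'
python3 -m creep '[{"translation":[0,0,2],"roll":0,"gripper":40},{"translation":[0,0,3],"roll":0,"gripper":40},{"translation":[0,0,3],"roll":0,"gripper":40}]'| sed -n '2p;4p'
```

```text
position: [0.6084, -0.0297, 0.0733]
ft_force: [0.1, -0.9, -2.0]
position: [0.6087, -0.0297, 0.0692]
ft_force: [0.7, -0.0, -2.5]
position: [0.6087, -0.0297, 0.0663]
ft_force: [-0.3, 0.6, -2.7]
```

```bash
python3 -m creep '[{"translation":[0,0,1],"roll":0,"gripper":40},{"translation":[0,0,1],"roll":0,"gripper":40}]'| sed -n '2p;4p'
python3 -m creep '[{"translation":[0,0,1],"roll":0,"gripper":40},{"translation":[0,0,1],"roll":0,"gripper":40}]'| sed -n '2p;4p'
```

```text
position: [0.6087, -0.0297, 0.0655]
ft_force: [-0.1, 0.1, -3.6]
position: [0.6088, -0.0297, 0.0653]
ft_force: [-0.2, 0.6, 2.5]
```

Seated (base at about 24). I release, check, and move above the switch.

```bash
python3 -m creep '[{"translation":[0,0,0],"roll":0,"gripper":62},{"translation":[0,0,0],"roll":0,"gripper":62},{"translation":[0,0,0],"roll":0,"gripper":62},{"translation":[0,0,-10],"roll":0,"gripper":62},{"translation":[0,0,-30],"roll":0,"gripper":62}]' | sed -n '2p;5p'
python3 -m creep '[{"translation":[0,0,-35],"roll":0,"gripper":62},{"translation":[0,0,-70],"roll":0,"gripper":62},{"translation":[0,0,-105],"roll":0,"gripper":62},{"translation":[0,0,-140],"roll":0,"gripper":62},{"translation":[0,0,-170],"roll":0,"gripper":62}]'| sed -n '2p;4p'
for i in 1 2; do python3 -m creep '[{"translation":[0,0,0],"roll":-7,"gripper":40},{"translation":[0,0,0],"roll":-14,"gripper":40},{"translation":[0,0,0],"roll":-21,"gripper":40},{"translation":[0,0,0],"roll":-28,"gripper":40},{"translation":[0,0,0],"roll":-35,"gripper":40}]'|sed -n '2p;5p'; done
python3 -m creep '[{"translation":[0,0,0],"roll":-7,"gripper":40},{"translation":[0,0,0],"roll":-14,"gripper":40},{"translation":[0,0,0],"roll":-20,"gripper":40},{"translation":[0,0,0],"roll":-20,"gripper":40}]' | sed -n 2p
python3 - <<'E'
from h import *
to(.594,.1405,.15,1.4)
o=telemetry.get_obs(); im=viewer.camera('wrist'); cv2.imwrite('pics/w10.png',im); c=cam('wrist',o)
for y in(-.135,-.045):
    draw(im,c,(*tf((.608,.015,.025),[(0,y)])[0],.025),PACK,.058)
cv2.imwrite('pics/t10.png',viewer.camera('top'))
cv2.imwrite('pics/w10d.png',im)
E
```

```text
position: [0.6068, -0.0294, 0.093]
grip_width: 0.0612
position: [0.6089, -0.0297, 0.268]
ft_force: [-0.2, 0.0, 0.9]
position: [0.6085, -0.0297, 0.2655]
grip_width: 0.0418
position: [0.6085, -0.0297, 0.2652]
grip_width: 0.0401
position: [0.6085, -0.0297, 0.2652]
to [170.5 -10.4 115.1] roll -0.0 q6 now -0.26 t 41.7
```

View pics/w10d.png

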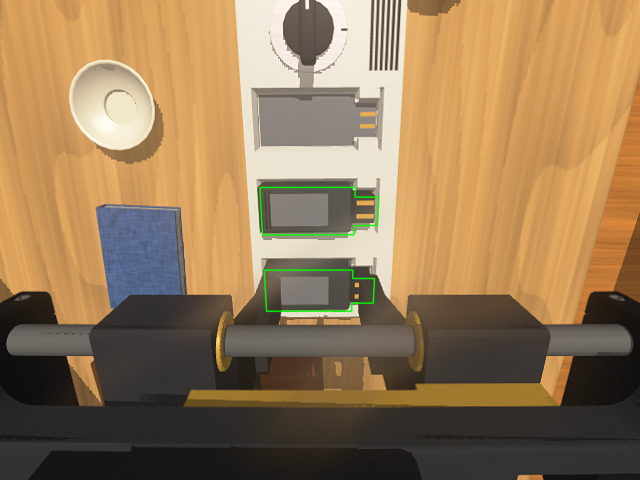

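Both spent packs match the seated outlines at bays 1 and 2, and the switch is still off with its pointer at (307,5). Now I turn it on.

```bash
python3 -m creep '[{"translation":[34,-2,0],"roll":0,"gripper":40},{"translation":[68,-4,0],"roll":0,"gripper":40},{"translation":[102,-6,0],"roll":0,"gripper":40},{"translation":[136,-8,0],"roll":0,"gripper":40},{"translation":[170,-10,0],"roll":0,"gripper":40}]'|sed -n 2p
python3 -m creep '[{"translation":[0,0,35],"roll":0,"gripper":40},{"translation":[0,0,70],"roll":0,"gripper":40},{"translation":[0,0,105],"roll":0,"gripper":40},{"translation":[0,0,125],"roll":0,"gripper":40},{"translation":[0,0,125],"roll":0,"gripper":40}]'|sed -n 2p
python3 -m creep '[{"translation":[0,0,0],"roll":0,"gripper":40},{"translation":[0,0,0],"roll":0,"gripper":40}]'|sed -n 2p
python3 -c "
from h import *
to(.594,.1405,.069,1.4)"
```

```text
position: [0.5945, 0.1414, 0.2649]
position: [0.5912, 0.14, 0.1349]
position: [0.5962, 0.14, 0.1411]
to [ 0.5 -2.4 72.1] roll -0.2 q6 now 0.03 t 42.8
```

```bash
python3 -m creep '[{"translation":[0,-1,35],"roll":0,"gripper":40},{"translation":[0,-1,60],"roll":0,"gripper":40},{"translation":[0,-1,72],"roll":0,"gripper":40},{"translation":[0,-1,72],"roll":0,"gripper":40},{"translation":[0,-1,72],"roll":0,"gripper":10}]' 25|sed -n '2p;4p'
python3 -m creep '[{"translation":[0,0,0],"roll":0,"gripper":10},{"translation":[0,0,0],"roll":0,"gripper":10},{"translation":[0,0,0],"roll":0,"gripper":10},{"translation":[0,0,0],"roll":0,"gripper":10},{"translation":[0,0,0],"roll":0,"gripper":10}]'|sed -n '2,7p'
```

```text
position: [0.5949, 0.14, 0.0687]
ft_force: [0.1, -0.4, -0.1]
position: [0.5938, 0.14, 0.0685]
tool_rot: [0.699, 0.715, 0.0, 0.0]
ft_force: [-2.0, 0.3, 5.0]
grip_width: 0.0138
grip_force: 25.0
```

```bash
for i in 1 2; do python3 -m creep '[{"translation":[0,0,0],"roll":7,"gripper":10},{"translation":[0,0,0],"roll":14,"gripper":10},{"translation":[0,0,0],"roll":21,"gripper":10},{"translation":[0,0,0],"roll":28,"gripper":10},{"translation":[0,0,0],"roll":35,"gripper":10}]'|sed -n '2p;4p;5p'; done
python3 -m creep '[{"translation":[0,0,0],"roll":7,"gripper":10},{"translation":[0,0,0],"roll":10,"gripper":10},{"translation":[0,0,0],"roll":10,"gripper":45},{"translation":[0,0,0],"roll":10,"gripper":45},{"translation":[0,0,0],"roll":10,"gripper":45}]'|sed -n '2p;4p;5p'
python3 -m creep '[{"translation":[0,0,0],"roll":0,"gripper":45},{"translation":[0,0,-40],"roll":0,"gripper":45},{"translation":[0,0,-80],"roll":0,"gripper":45},{"translation":[0,0,-120],"roll":0,"gripper":45},{"translation":[0,0,-150],"roll":0,"gripper":45}]'|sed -n '2p;4p;5p'
python3 -m creep '[{"translation":[40,0,0],"roll":0,"gripper":45},{"translation":[80,0,0],"roll":0,"gripper":45},{"translation":[120,0,0],"roll":0,"gripper":45},{"translation":[160,0,0],"roll":0,"gripper":45},{"translation":[160,0,0],"roll":0,"gripper":45}]'|sed -n '1,2p'
python3 - <<'E'
from h import *
cv2.imwrite('pics/w11.png',viewer.camera('wrist'))
im=np.hstack([cv2.resize(viewer.camera('top')[140:390,130:530],(480,300)),cv2.resize(cv2.imread('pics/w11.png'),(320,240))[[*range(240)]+[239]*60]])
cv2.imwrite('pics/f11.png',im)
E
```

```text
position: [0.5937, 0.1401, 0.0685]
ft_force: [-2.8, 0.5, 5.2]
grip_width: 0.0137
position: [0.5936, 0.1401, 0.0685]
ft_force: [-1.4, 0.0, 5.6]
grip_width: 0.0134
position: [0.594, 0.14, 0.0675]
ft_force: [-0.0, -0.1, -0.3]
grip_width: 0.0265
position: [0.5948, 0.14, 0.2203]
ft_force: [0.5, -0.5, 0.3]
grip_width: 0.0448
time: 45.73
position: [0.7576, 0.1718, 0.2153]
```

View pics/f11.png

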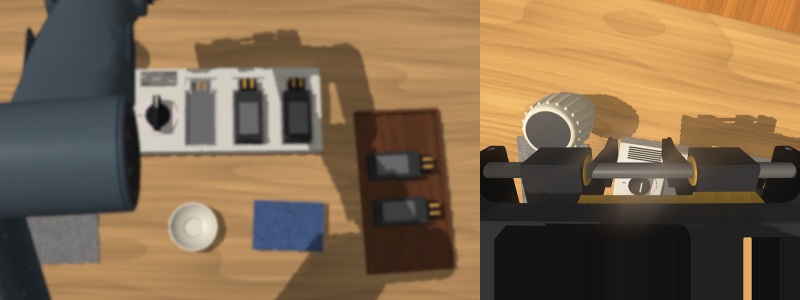

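The final view shows the switch on, with its pointer to the back at (157,98). The spent packs are in bays 1 and 2, both full packs lie flat in the tray, and the dish, notebook and vase are untouched. The robot is clear, so I hand in.

```bash
python3 -c "
from rig import hand_in
print(hand_in())"
```

```text
the job is handed in; nothing more can be done
None
```

The job is handed in: both full packs lie flat in the tray, both spent packs are seated in bays 1 and 2 with noses to the back, the main switch is on again, and the dish, vase and notebook look undisturbed in the last pictures.

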